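# Lap the ward clipboards down the sloping chart rest

### The arm

A 7-joint arm with a two-finger parallel gripper is mounted at the origin on the work surface. World frame = base frame: x ahead of the robot, y to its left, z up, the work surface at z = 0. Lengths are in m, angles in rad, forces in N, time in s.
With the tool pointing down it reaches from about 0.4 to 0.85 m from the base axis. Payload 4.4 kg.
Tool frame: the origin (TCP) lies at the centre of the arm's flange, where the gripper is bolted on; the fingertips stand 199 mm ahead of it and the grasp point (between the pads) lies 180 mm ahead of it; z points along the fingers, y is the direction in which the jaws open and shut (so a half turn about z gives the same grasp; the last joint's range is limited). The gripper opens to 94 mm and grips with 3 to 60 N. Pads are 16 mm wide; open, the fingers measure 119 mm over their backs; the gripper's body (75 mm by 177 mm) begins 78 mm behind the grasp point.
Start: joints at [-1.407, 0.628, 0.038, 1.517, -0.027, 0.996, -0.02], TCP at [0.148, 0.633, 0.405] pointing down, gripper open.
Joint ranges: [-3.06, 3.06], [-0.37, 2.12], [-1.25, 1.32], [0.18, 2.47], [-1.1, 4.24], [0.23, 1.98], [-2.94, 2.94]. Speed limits (rad/s): [2.57, 2.57, 3.14, 3.14, 3.14, 3.14, 3.14].

### API

Orientations are given as a rotation vector (axis times angle).
In Python, from bench import env, eyes, job, spotter gives the robot as it stands.
- The arm moves only by the tool drive_tool, never from a script. Its argument "motion" is a list of rows, each a list of 3 entries, a list of its own where there are three numbers: the shift along the tool's x, y, z in m, then the turn, a rotation vector about the tool's x, y, z in degrees, then the closure, from -1 (fully open) to 1 (shut). In form: [[[tx, ty, tz], [ax, ay, az], claw], ...]. A call has 1 to 5 rows; each row is the pose to reach, as a shift and turn from the pose commanded when the call began, along the tool's axes at that moment; what a row does not reach only later rows make up. A row lasts 1/12 s, in which the tool goes at most 41.7 mm and 7.16 degrees, less where a joint would pass 70% of its speed; a pose out of reach is approached as far as the arm can. A call with a gripper value outside its range is refused whole. The fingers move at their own pace and stop on an object; "newtons" is the grip in N (left out, the last holds). Time passes only in rows, so rows that repeat a pose let the fingers close. It gives the time, the measured TCP pose, the force and the opening at its end, in the units of the state.
- env.get_obs(): the state, without advancing time (a new reading comes with each control period).
- eyes.read_camera(name): name is "side" or "top"; returns the picture (420x560x3 uint8, red, green, blue); there is no depth.
- eyes.camera_model(name): a dict with "fx", "fy", "cx", "cy" (pixels), "k1" (the pictures are not rectified: a ray, as slopes to the right and down, at radius r is drawn at 1 + k1 r^2 times it, then the intrinsics apply), "R" (3x3) and "t" (3): a world point X has camera coordinates R X + t. Camera axes: x right, y down, z forward; pixel columns grow to the right and rows downward; lengths in m; the calibration is good to about 2 mm. A picture is of the moment at which its call begins. camera_model takes no time and is no camera call.
- job.sign_off(): hands the job in, once; it reports no verdict.
Trained networks look in the newest picture that a camera, given by its name, has taken for a name from the list of things; names that differ only in an ending like _2 or _b are one class to them, and where a whole thing is asked for, a point or a joint stands for the part that bears it (a point fixed in the world has none). Each returns a list of dicts, best first, with "conf" (0 to 1); they miss things now and then, are a little off and sometimes report something else, mostly with a low value. They report only what shows in the picture. A call takes as long as a camera call. They do not tell look-alikes from the thing itself.
- spotter.search_frame(camera, query): "extent" ([centre column, centre row, width, height] in pixels, round what is visible of it).
The state is a dict: "t": time; "joint_pos": joint angles; "qd": joint speeds; "joint_efforts": joint torques, N m; "eef_pos": TCP position; "orientation": TCP orientation; "contact_force": force on the tool from outside, world axes, zero at the start; "torque": the same for the moment, N m; "finger_gap": finger opening in m.
Only numpy, scipy, OpenCV 4.12 (cv2) and the standard library are available. Lean on these libraries where they do the work, as an engineer would, in place of code of your own. Each camera call takes 0.05 s, during which the arm holds its last target.

### The job

The clipboard with the red heading strip already lies on the sloping chart rest. Lay the yellow one over it, then the blue one over the yellow, lapped down the slope like shingles, clip ends up the slope and sides in line: each lies flat with its top edge just below the coloured strip of the board it overlaps (2 cm below at most), so that all three strips stay in full view. Let go of both, and do not shift the red board, nor the gel bottle, pen pot and stapler on the desk.

Things in the scene. Friction and masses are not known exactly. Their poses are not given: they have to be found in the camera images.
- rest: Sloping desk chart rest, white bent sheet steel, fixed; dark ribbed non-slip mat. Face 360 mm long up the slope, 170 mm wide, 28 degrees from the level, low end towards the robot with a lip 14 mm high. Origin: centre of the mat's surface, 103 mm above the desk. x straight up the slope, y across the face to the left, z square off the face.
- red_clip (a point): Middle of the clip of the red-strip clipboard, which lies loose on the upper part of the rest, held by the rubber's grip. The clip is the place to hold a board: an upright steel block 12 mm (along the board) x 60 mm (across) x 24 mm high on the board's face; its middle is 16 mm from the head (top) edge and 16 mm above the underside. x along the board to its head edge, y across, z off its face.
- red_line (a point): Middle of the lower edge of the red strip, on the board's face: the line to lap to. All boards: brown hardboard, non-slip rubber back, 180 x 120 x 4 mm, about 140 g. The flat strip crosses it 28 to 56 mm below the head edge; a white form below it; this point is 56 mm below the head edge, 40 mm from the clip's middle, 4 mm above the underside. Axes as red_clip.
- yellow_clip (a point): Middle of the clip of the yellow-strip clipboard: flat on the desk at the start, left or right of the rest, head end away from the robot. Sizes and axes as red_clip. A board lapped on another lies 4 mm (one thickness) higher off the slope than it; its clip's middle is as far down the slope from the other's as its head edge is from the other's head edge.
- yellow_line (a point): Middle of the lower edge of the yellow strip, on the board's face, 56 mm below its head edge: the line to lap the blue board to. Axes as yellow_clip.
- blue_clip (a point): Middle of the clip of the blue-strip clipboard: flat on the desk at the start, on the other side of the rest from the yellow one, head end away from the robot. Sizes and axes as red_clip. Lapped clips stand with only about 50 mm clear between them, so when letting go open the fingers little and draw back square off the slope.
- gel: Hand-gel pump bottle, pale blue with a green band and white pump, 62 mm diameter, 167 mm high, standing on the desk beyond the work; leave alone. Origin: centre of its underside, z up.
- pens: Black pen pot with pens, 72 mm diameter, 95 mm high (pens to 150 mm), standing on the desk beyond the work; leave alone. Origin: centre of its underside, z up.
- stapler: Desk stapler, black and blue, 135 x 36 x 55 mm, on the desk beyond the rest; leave alone. Origin: centre of its underside, x along it.
Things that resemble listed ones, but are neither listed nor needed, are in the scene too. What is shaped like the part that bears red_clip but pink is not meant.

How it is judged:
On the way:
1. the yellow board lies lapped on the red one at the line, let go (x of yellow_clip in the frame of red_clip between -0.078 and -0.054 m and y of yellow_clip in the frame of red_clip between -0.015 and 0.015 m and z of yellow_clip in the frame of red_clip between 0.001 and 0.014 m and angle between the x axis of yellow_clip and the x axis of red_clip, either way round below 0.14 rad and angle between the z axis of yellow_clip and the z axis of red_clip, either way round below 0.12 rad and contact force between the fingers and yellow below 0.1 N), for 0.3 s.
At the end, for the whole second after the job is handed in: Yellow flat on red and blue flat on yellow, clips up the slope, at rest, let go: each upper head edge 54 to 78 mm below that of the board beneath (2 mm over its strip to 22 mm below it), sides in line within 15 mm and 8 degrees, faces within 7 degrees; red within 15 mm of its start (x of yellow_clip in the frame of red_clip between -0.078 and -0.054 m and y of yellow_clip in the frame of red_clip between -0.015 and 0.015 m and z of yellow_clip in the frame of red_clip between 0.001 and 0.014 m and angle between the x axis of yellow_clip and the x axis of red_clip, either way round below 0.14 rad and angle between the z axis of yellow_clip and the z axis of red_clip, either way round below 0.12 rad and x of blue_clip in the frame of yellow_clip between -0.078 and -0.054 m and y of blue_clip in the frame of yellow_clip between -0.015 and 0.015 m and z of blue_clip in the frame of yellow_clip between 0.001 and 0.014 m and angle between the x axis of blue_clip and the x axis of yellow_clip, either way round below 0.14 rad and angle between the z axis of blue_clip and the z axis of yellow_clip, either way round below 0.12 rad and distance of red_clip from where it was at the start of the episode below 0.015 m and linear speed of each of yellow, blue, red below 0.01 m/s); the robot touches nothing.
It fails at once if the gel bottle, pen pot or stapler is moved by more than 30 mm, or bottle or pot is tipped (distance of any of gel, pens, stapler from where it was at the start of the episode above 0.03 m or angle between any of gel, pens's own z axis and vertical above 0.4 rad).
It also fails if it takes over 72 s, if anything falls off the work surface, if the arm or the gripper's body presses on something with over 40 N, if the wrist force passes 120 N, or if a joint passes its speed limit or range.

## Working session

There is one attempt and no reset: what is moved stays moved. The work goes in short steps, Python scripts to look and compute and a tool call to move; the robot and the scene stay as the last step left them, time stands still between calls to the robot, and variables do not carry over. Pictures are saved under pics/ and viewed, and the job is handed in when it is done.

Besides the shell and the picture viewer there is one more tool, called by a JSON object that holds its "op" and its "data", one argument or row to a line. drive_tool: Moves the arm, as the interface text tells. Its arguments: {"type":"object","properties":{"motion":{"type":"array","items":{"type":"array"}},"newtons":{"type":"number"}},"required":["motion"]}

```bash
ls; mkdir -p pics; python3 - <<'E'
from bench import env, eyes, job, spotter
import cv2
print(env.get_obs())
for n in ["side","top"]:
    im=eyes.read_camera(n); cv2.imwrite(f"pics/{n}0.png",im[:,:,::-1]); print(n,eyes.camera_model(n))
    for q in ["red_clip","yellow_clip","blue_clip","red_line","yellow_line","rest","gel","pens","stapler"]:
        print(q,[(round(d["conf"],2),[round(v) for v in d["extent"]]) for d in spotter.search_frame(n,q)[:4]])
E
```

```text
pics
{'t': 0.0, 'joint_pos': array([-1.40682383,  0.62930466,  0.03843052,  1.51832712, -0.02696491,
        0.99631027, -0.01998415]), 'qd': array([-4.48139317e-05, -3.85175303e-04, -8.62858830e-04,  5.48809308e-04,
        1.77124441e-03, -1.08690312e-03,  1.72486268e-03]), 'joint_efforts': array([ 9.73512488e-05, -5.49740016e+01,  1.14377081e+00, -1.86627334e+01,
       -5.21387067e-02,  2.41830532e-02,  1.76350563e-04]), 'eef_pos': array([0.14794319, 0.63264728, 0.40379354]), 'orientation': array([-3.60042734e-01, -3.12072441e+00,  2.86526446e-03]), 'contact_force': array([-1.51648264,  0.04960294, -1.18933628]), 'torque': array([-0.04139642, -0.01641807,  0.00621104]), 'finger_gap': 0.09416871202371127}
side {'fx': 502.78169449425604, 'fy': 502.78169449425604, 'cx': 279.86375622917234, 'cy': 208.2784707132655, 'k1': -0.06145164208863938, 'R': array([[ 0.94008299, -0.34046301, -0.01813574],
       [-0.21153564, -0.54072093, -0.81417047],
       [ 0.26738856,  0.76922416, -0.58034261]]), 't': array([-0.45726316,  0.21120743,  1.28671065])}
red_clip [(0.85, [321, 208, 69, 63]), (0.
[... 465 characters left out ...]
: 201.89740434272053, 'k1': -0.11441905234149491, 'R': array([[-0.00575445, -0.99962058,  0.02693661],
       [-0.98956198,  0.0018136 , -0.14409649],
       [ 0.14399297, -0.02748464, -0.98919696]]), 't': array([-0.01281311,  0.51617843,  1.11208691])}
red_clip [(0.9, [370, 316, 64, 48]), (0.67, [285, 168, 53, 66])]
yellow_clip [(0.71, [156, 248, 46, 60]), (0.35, [388, 230, 41, 65])]
blue_clip [(0.55, [390, 230, 42, 60])]
red_line [(0.92, [285, 168, 56, 67]), (0.81, [372, 317, 65, 44])]
yellow_line [(0.67, [156, 246, 40, 60])]
rest [(0.73, [284, 193, 80, 138])]
gel [(0.63, [366, 129, 26, 34])]
pens [(0.76, [185, 130, 33, 41])]
stapler [(0.69, [288, 112, 18, 42]), (0.5, [285, 194, 81, 139])]
```

```bash
python3 - <<'E'
import cv2
a=cv2.imread("pics/top0.png"); b=cv2.imread("pics/side0.png")
cv2.imwrite("pics/topz.png",cv2.resize(a[90:350,130:430],None,fx=2.6,fy=2.3,interpolation=2)[:600,:800])
cv2.imwrite("pics/sidez.png",cv2.resize(b[130:400,150:450],None,fx=2.2,fy=2.2,interpolation=2))
E
```

```text
(no output)
```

View pics/topz.png

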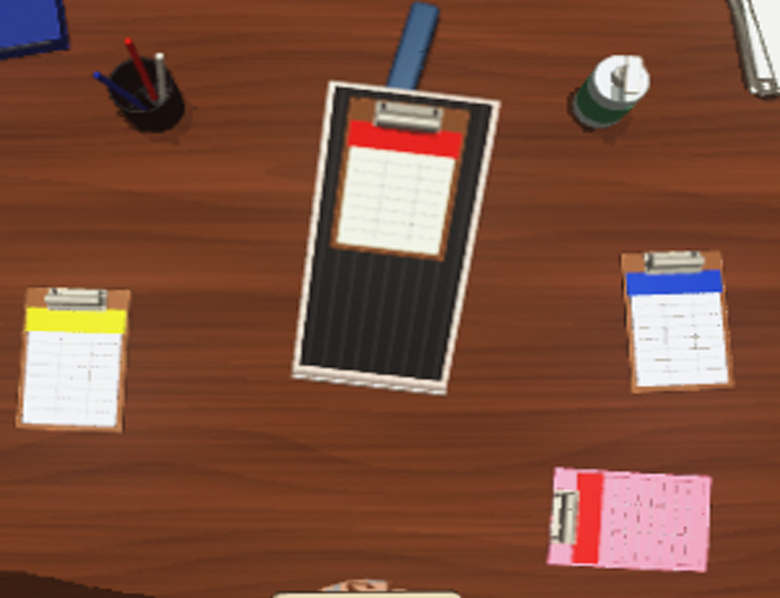

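View pics/sidez.png

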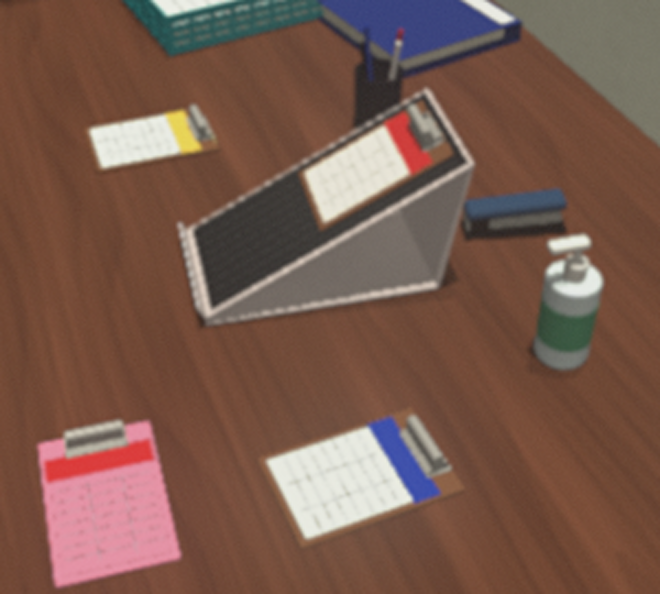

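View pics/side0.png

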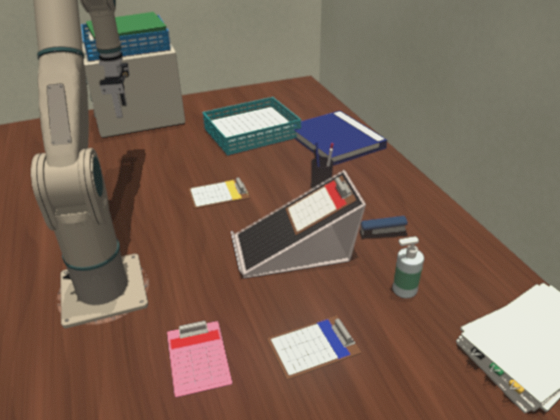

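View pics/top0.png

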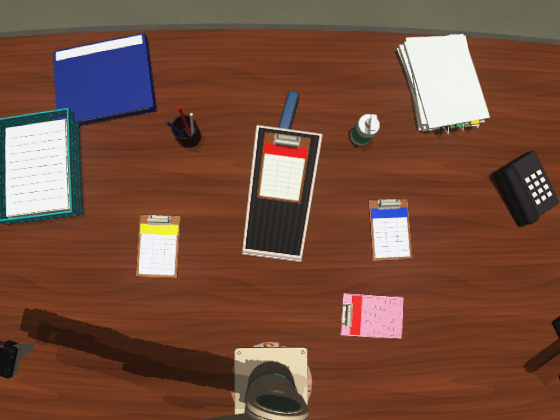

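```bash
cat > h.py <<'E'
import numpy as np, cv2
from bench import env, eyes, job, spotter
from scipy.optimize import least_squares
CM={n:eyes.camera_model(n) for n in ("side","top")}
def K(c): return np.array([[c["fx"],0,c["cx"]],[0,c["fy"],c["cy"]],[0,0,1.]])
def proj(n,P):
    c=CM[n]; p=np.asarray(P,float).reshape(-1,3)
    return cv2.projectPoints(p,cv2.Rodrigues(np.array(c["R"]))[0],np.array(c["t"]),K(c),np.array([c["k1"],0,0,0]))[0].reshape(-1,2)
def ray(n,uv):
    c=CM[n]; q=cv2.undistortPoints(np.array(uv,float).reshape(-1,1,2),K(c),np.array([c["k1"],0,0,0]))[0,0]
    R=np.array(c["R"]); d=R.T@np.array([q[0],q[1],1]); return -R.T@np.array(c["t"]),d/np.linalg.norm(d)
def onz(n,uv,z):
    o,d=ray(n,uv); return o+d*(z-o[2])/d[2]
def tri(uvs):
    A=np.zeros((3,3));b=np.zeros(3);
    for n,uv in uvs.items():
        o,d=ray(n,uv);M=np.eye(3)-np.outer(d,d);A+=M;b+=M@o
    X=np.linalg.solve(A,b); return X,[np.round(proj(n,X)[0]-uv,2) for n,uv in uvs.items()]
def shots(tag):
    o={}
    for n in ("side","top"):
        o[n]=eyes.read_camera(n); cv2.imwrite(f"pics/{n}_{tag}.png",o[n][:,:,::-1])
    return o
def mask(im,col):
    h=cv2.cvtColor(im,cv2.COLOR_RGB2HSV); H,S,V=[h[:,:,i].astype(int) for i in range(3)]
    if col=="red": m=((H<5)|(H>175))&(S>190)&(V>120)
    if col=="yellow": m=(H>22)&(H<35)&(S>150)&(V>120)
    if col=="blue": m=(H>108)&(H<122)&(S>150)&(V>130)
    if col=="white": m=(S<50)&(V>150)
    return m.astype(np.uint8)
def blobs(m,mina=40):
    n,l,s,c=cv2.connectedComponentsWithStats(m,connectivity=4)
    return [(int(s[i,4]),np.round(c[i],2),s[i,:4]) for i in range(1,n) if s[i,4]>mina]
E
python3 - <<'E'
from h import *
for n in ("side","top"):
    im=cv2.imread(f"pics/{n}0.png")[:,:,::-1].copy()
    for c in ("red","yellow","blue","white"):
        print(n,c,[(b[0],b[1].tolist(),b[2].tolist()) for b in blobs(mask(im,c))])
E
```

```text
side red []
side yellow [(108, [232.92, 189.93], [227, 181, 14, 18])]
side blue [(325, [333.06, 339.0], [319, 321, 30, 36])]
side white [(191, [150.89, 53.97], [123, 44, 53, 16]), (59, [89.76, 61.95], [84, 57, 15, 8]), (1279, [248.95, 121.44], [212, 107, 77, 30]), (309, [358.8, 125.91], [334, 111, 50, 30]), (663, [286.3, 237.36], [231, 171, 134, 103]), (69, [342.55, 185.13], [336, 178, 14, 14]), (677, [210.25, 193.83], [191, 182, 40, 24]), (1068, [311.06, 208.69], [289, 188, 46, 43]), (107, [408.34, 240.18], [399, 237, 20, 8]), (225, [413.86, 257.82], [401, 246, 23, 20]), (50, [402.16, 251.66], [398, 248, 9, 8]), (201, [316.65, 263.95], [280, 258, 69, 14]), (7222, [524.34, 340.83], [461, 283, 99, 127]), (79, [342.77, 328.15], [336, 319, 15, 19]), (97, [192.15, 324.92], [179, 321, 27, 10]), (2030, [303.22, 348.85], [271, 324, 67, 51]), (55, [338.38, 334.82], [332, 326, 13, 19]), (86, [193.48, 332.51], [180, 327, 28, 10]), (49, [527.35, 400.43], [521, 394, 14, 13])]
top red [(416, [285.13, 150.45], [264, 142, 44, 17]), (322, [355.92, 315.1], [351, 296, 10, 39])]
top yellow [(363, [158.66, 229.11], [140, 223, 39, 12])]
top blue [(5736, [103.74, 82.12], [53, 34, 100, 87]), (305, [388.57, 212.86], [371, 208, 37, 10])]
top white [(5644, [445.28, 80.24], [404, 34, 86, 94]), (761, [98.51, 47.29], [56, 35, 86, 26]), (132, [406.02, 60.92], [399, 45, 15, 39]), (303, [368.88, 123.16], [358, 114, 22, 20]), (5586, [36.13, 167.95], [5, 119, 65, 98]), (954, [278.93, 204.84], [243, 126, 79, 135]), (96, [286.14, 141.39], [275, 135, 24, 11]), (52, [287.04, 137.15], [279, 135, 18, 5]), (1634, [281.63, 176.79], [260, 154, 45, 46]), (91, [389.63, 202.09], [381, 199, 19, 7]), (117, [157.66, 218.61], [147, 216, 21, 6]), (1358, [390.67, 237.35], [373, 217, 37, 41]), (41, [159.73, 223.46], [149, 223, 22, 2]), (1452, [157.22, 254.26], [138, 234, 39, 42]), (79, [348.91, 315.2], [347, 304, 5, 23]), (47, [343.53, 314.26], [342, 306, 4, 17])]
```

```bash
python3 - <<'E'
from h import *
im=cv2.imread("pics/side0.png")[:,:,::-1].copy()
h=cv2.cvtColor(im,cv2.COLOR_RGB2HSV); m=((h[:,:,0]<5)|(h[:,:,0]>174))&(h[:,:,1]>150)&(h[:,:,2]>150)
print([(b[0],b[1],b[2]) for b in blobs(m.astype(np.uint8))])
for nm,s,t in (("y",(232.92,189.93),(158.66,229.11)),("yform",(210.25,193.83),(157.22,254.26)),("b",(333.06,339),(388.57,212.86)),("bform",(303.22,348.85),(390.67,237.35))):
    print(nm,onz("side",s,.004),onz("top",t,.004),tri({"side":s,"top":t}))
print(tri({"side":(311.06,208.69),"top":(281.63,176.79)}))
E
```

```text
[(239, array([334.95, 194.77]), array([325, 181,  21,  28], dtype=int32)), (405, array([194.19, 339.3 ]), array([171, 330,  48,  19], dtype=int32))]
y [0.43974558 0.32406119 0.004     ] [0.44114087 0.3286775  0.004     ] (array([4.41242795e-01, 3.29734981e-01, 1.81659895e-04]), [array([ 0.06, -0.01]), array([-0.02,  0.07])])
yform [0.36453416 0.32896687 0.004     ] [0.36788649 0.33074893 0.004     ] (array([0.36647483, 0.33158121, 0.00201308]), [array([ 0.45, -0.03]), array([-0.12,  0.5 ])])
b [ 0.48629686 -0.35657252  0.004     ] [ 0.48730259 -0.35161729  0.004     ] (array([ 0.48797431, -0.3531146 , -0.00062617]), [array([-0.06,  0.01]), array([ 0.01, -0.04])])
bform [ 0.41231537 -0.3582491   0.004     ] [ 0.41417937 -0.35487214  0.004     ] (array([ 0.41387327, -0.35580799,  0.00061751]), [array([ 0.22, -0.04]), array([-0.04,  0.17])])
(array([ 0.56912158, -0.02702876,  0.12851774]), [array([ 0.47, -0.11]), array([-0.12,  0.47])])
```

```bash
cat >> h.py <<'E'
FD=0.0733
def RZ(a): return np.array([[np.cos(a),-np.sin(a),0],[np.sin(a),np.cos(a),0],[0,0,1]])
def RY(a): return np.array([[np.cos(a),0,np.sin(a)],[0,1,0],[-np.sin(a),0,np.cos(a)]])
P28=RY(-np.radians(28))
def bcorn(x,yw,pitch=28):
    """x: middle of strip (face) -> board frame R"""
    return RZ(yw)@RY(-np.radians(pitch))
def overlay(img,n,pts,col,close=True):
    p=proj(n,pts); cv2.polylines(img,[np.round(p*8*3).astype(int).reshape(-1,1,2)],close,col,1,cv2.LINE_AA,3)
E
python3 - <<'E'
from h import *
obs={"side":[(334.95,194.77),(311.06,208.69)],"top":[(285.13,150.45),(281.63,176.79)]}
def f(p,free):
    R=RZ(p[3])@RY(-(p[4] if free else np.radians(28)));S=p[:3]
    r=[]
    for n in obs: r+=list((proj(n,[S,S-R[:,0]*FD])-np.array(obs[n])).ravel())
    return r
for fr in (0,1):
    s=least_squares(f,[.63,-.03,.16,-.1,.49],args=(fr,)); print(fr,s.x,np.degrees(s.x[3:]),np.round(s.fun,2))
# rest
rc={"top":[(257,127),(321,135)]}
E
```

```text
0 [ 0.63304836 -0.03548048  0.16282408 -0.13150843  0.49      ] [-7.53487825 28.07493196] [ 0.26 -0.08  0.38 -0.07 -0.04  0.07 -0.13  0.56]
1 [ 0.6329428  -0.03553347  0.16299705 -0.13356514  0.49405462] [-7.65271891 28.30724465] [ 0.23 -0.12  0.4  -0.04 -0.02  0.09 -0.16  0.54]
```

```bash
python3 - <<'E'
from h import *
# rest fit : top corners of the upper edge & lower
rc={"top":[(257.3,126.5),(321.5,134.8)],"side":[(344,171.5),(364.5,203.6)]}
def M(p,l,w,z=0): 
    R=RZ(p[2])@P28; return np.array([p[0],p[1],.103])+R@np.array([l,w,z])
def f(p):
    r=[]
    for n in rc: r+=list((proj(n,[M(p,.18,.085),M(p,.18,-.085)])-np.array(rc[n])).ravel())
    return r
s=least_squares(f,[.5,-.02,-.13]); print(s.x,np.round(s.fun,2)); p=s.x
R=RZ(p[2])@P28; S=np.array([.63305,-.03548,.16282]); print("strip in rest",R.T@(S-[p[0],p[1],.103]))
for n,(a,b,c,d) in {"top":(110,290,220,340),"side":(160,300,220,390)}.items():
    im=cv2.imread(f"pics/{n}0.png"); im=cv2.resize(im,None,fx=3,fy=3,interpolation=2)
    def ov(P,col):
        q=(proj(n,P)*3+1); cv2.polylines(im,[np.round(q*8).astype(np.int32).reshape(-1,1,2)],True,col,1,cv2.LINE_AA,3)
    ov([M(p,l,w) for l,w in ((.18,.085),(.18,-.085),(-.18,-.085),(-.18,.085))],(0,255,0))
    Rr=RZ(-.1315)@P28
    ov([S+Rr@np.array([l,w,0]) for l,w in ((.042,.06),(.042,-.06),(-.138,-.06),(-.138,.06))],(255,255,0))
    cv2.imwrite(f"pics/ov_{n}.png",im[a*3:b*3,c*3:d*3])
E
```

```text
[ 0.52172969 -0.02587896 -0.13521881] [-0.16 -0.33  1.26  0.21 -0.59 -2.03  0.07  0.05]
strip in rest [0.12661937 0.00549337 0.00042563]
```

View pics/ov_top.png

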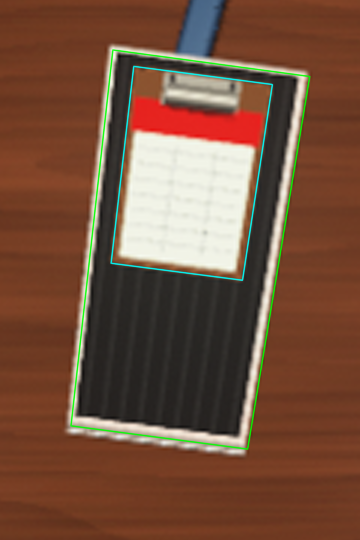

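View pics/ov_side.png

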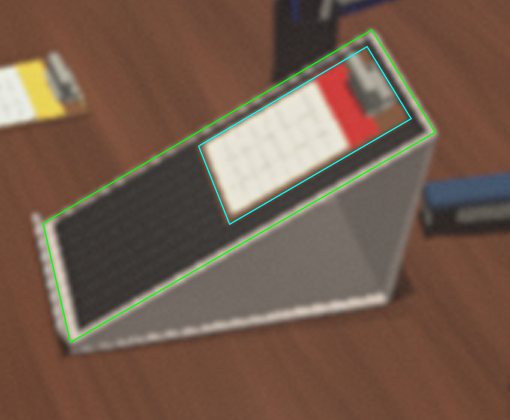

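```bash
cat >> h.py <<'E'
from scipy.spatial.transform import Rotation as Ro
def frame(yaw,pitch=0):
    B=RZ(yaw)@RY(-np.radians(pitch)); return B
def tool(B): return np.column_stack([B[:,1],B[:,0],-B[:,2]])
def tcp(clip,B,above=.010): # clip middle point -> TCP pos
    return clip+B[:,2]*(.180+above)
def go(P,B,lab=""):
    o=env.get_obs(); Rc=Ro.from_rotvec(o["orientation"]).as_matrix(); T=tool(B)
    d=Rc.T@(P-o["eef_pos"]); a=np.degrees(Ro.from_matrix(Rc.T@T).as_rotvec())
    print(lab,"shift",np.round(d,4).tolist(),"turn",np.round(a,2).tolist(),"|d|",round(float(np.linalg.norm(d)),3),"t",round(o["t"],2))
def st():
    o=env.get_obs(); print({k:np.round(o[k],4).tolist() for k in ("t","eef_pos","contact_force","torque","finger_gap","joint_pos")})
yawY,yawB,yawR=-.028,.044,-.1325
BY,BB,BR=frame(yawY),frame(yawB),frame(yawR,28)
stripY=np.array([.4411,.3287,.004]);stripB=np.array([.4873,-.3520,.004])
clipY=stripY+BY@[.026,0,.012];clipB=stripB+BB@[.026,0,.012]
# red strip on its plane, along top ray
_p0=np.array([.5217,-.0259,.103]);_o,_d=ray("top",(285.13,150.45));_n=BR[:,2]
stripR=_o+_d*((_p0+_n*.004-_o)@_n)/(_d@_n)
clipR=stripR+BR@[.026,0,.012]
LAP=.062
tgtY=clipR+BR@[-LAP,0,.004]; tgtB=tgtY+BR@[-LAP,0,.004]
E
python3 - <<'E'
from h import *
print(stripR,clipY,clipB,clipR,tgtY,tgtB)
print(tcp(tgtY,BR),tcp(tgtB,BR))
st()
go(tcp(clipY,BY)+[0,0,.08],BY,"aboveY")
E
```

```text
[ 0.63221982 -0.03540784  0.16644751] [0.46708981 0.3279721  0.016     ] [ 0.51327484 -0.35085637  0.016     ] [ 0.64939096 -0.03769642  0.18924914] [ 0.59326662 -0.03021612  0.16367369] [ 0.53714228 -0.02273582  0.13809825]
[ 0.50484888 -0.01843173  0.33143374] [ 0.44872454 -0.01095143  0.30585829]
{'t': 1.0, 'eef_pos': [0.148, 0.6329, 0.4047], 'contact_force': [-0.4731, -0.1606, 0.0589], 'torque': [0.008, 0.0167, -0.0137], 'finger_gap': 0.094, 'joint_pos': [-1.4068, 0.6284, 0.0385, 1.5174, -0.027, 0.9963, -0.02]}
aboveY shift [-0.3801, -0.2242, 0.1187] turn [-0.0, -0.0, 78.43] |d| 0.457 t 1.0
```

{"op": "drive_tool", "data": {
  "motion": [
    [[-0.035,-0.02,0.01],[0,0,7],-1],
    [[-0.07,-0.04,0.02],[0,0,14],-1],
    [[-0.105,-0.06,0.03],[0,0,21],-1],
    [[-0.14,-0.08,0.04],[0,0,28],-1],
    [[-0.17,-0.1,0.05],[0,0,35],-1]
  ],
  "newtons": 45
}}

```text
t: 1.42
eef_pos: [0.2928, 0.495, 0.3546]
orientation: [1.292, 2.863, 0.002]
contact_force: [0.1, -0.3, 0.4]
finger_gap: 0.0937
```

```bash
python3 -c "
from h import *
st();go(tcp(clipY,BY)+[0,0,.08],BY,'aboveY')"
```

```text
{'t': 1.4167, 'eef_pos': [0.2928, 0.495, 0.3546], 'contact_force': [0.1426, -0.3495, 0.4233], 'torque': [-0.0426, -0.0401, -0.0261], 'finger_gap': 0.0937, 'joint_pos': [-1.2118, 0.5883, 0.1948, 1.7888, -0.1524, 0.778, -0.2172]}
aboveY shift [-0.2406, 0.0201, 0.0688] turn [0.08, -0.0, 43.03] |d| 0.251 t 1.42
```

{"op": "drive_tool", "data": {
  "motion": [
    [[-0.04,0.004,0.01],[0,0,7],-1],
    [[-0.08,0.008,0.02],[0,0,14],-1],
    [[-0.12,0.012,0.03],[0,0,21],-1],
    [[-0.16,0.014,0.045],[0,0,28],-1],
    [[-0.2,0.016,0.055],[0,0,35],-1]
  ]
}}

```text
t: 1.83
eef_pos: [0.4365, 0.3578, 0.2992]
orientation: [-2.091, -2.344, -0.0]
contact_force: [0.1, 0.7, -0.6]
finger_gap: 0.0942
```

```bash
python3 -c "
from h import *
st();go(tcp(clipY,BY)+[0,0,.06],BY,'aboveY')"
```

```text
{'t': 1.8333, 'eef_pos': [0.4365, 0.3578, 0.2992], 'contact_force': [0.143, 0.7047, -0.6056], 'torque': [-0.0433, 0.1151, -0.0452], 'finger_gap': 0.0942, 'joint_pos': [-0.9363, 0.6678, 0.3119, 1.8649, -0.3168, 0.6572, -0.3204]}
aboveY shift [-0.0331, 0.027, 0.0332] turn [-0.01, -0.01, 8.14] |d| 0.054 t 1.83
```

{"op": "drive_tool", "data": {
  "motion": [
    [[-0.017,0.014,0.017],[0,0,4],-1],
    [[-0.033,0.027,0.033],[0,0,8.1],-1],
    [[-0.033,0.027,0.033],[0,0,8.1],-1],
    [[-0.033,0.027,0.033],[0,0,8.1],-1]
  ]
}}

```text
t: 2.17
eef_pos: [0.4668, 0.3285, 0.2662]
orientation: [2.247, 2.195, -0.003]
contact_force: [-0.7, 0.7, -0.4]
finger_gap: 0.0941
```

```bash
python3 -c "
from h import *
st();go(tcp(clipY,BY),BY,'Y')
s=shots('aY')
for n in s: print(spotter.search_frame(n,'yellow_clip'))
P=tcp(clipY,BY)
g=np.array(env.get_obs()['eef_pos']);print({n:proj(n,[g-[0,0,.199]]) for n in s})
for n in s: 
  q=proj(n,[clipY])[0];x,y=int(q[0])-65,int(q[1])-65;im=cv2.resize(s[n][max(y,0):y+130,max(x,0):x+130],None,fx=3,fy=3)[:,:,::-1];cv2.imwrite(f'pics/aYz_{n}.png',im)
a=[cv2.imread(f'pics/aYz_{n}.png') for n in s];cv2.imwrite('pics/aYz.png',np.hstack(a))
"
```

```text
{'t': 2.1667, 'eef_pos': [0.4668, 0.3285, 0.2662], 'contact_force': [-0.6679, 0.748, -0.383], 'torque': [-0.016, 0.0673, 0.0103], 'finger_gap': 0.0941, 'joint_pos': [-0.863, 0.728, 0.3167, 1.8661, -0.3712, 0.6071, -0.3366]}
Y shift [-0.0005, 0.0004, 0.0602] turn [-0.06, 0.07, 0.26] |d| 0.06 t 2.17
[{'extent': [219.2, 192.7, 54.5, 31.3], 'conf': 0.55}]
[{'extent': [158.4, 246.8, 43.2, 59.2], 'conf': 0.93}, {'extent': [184.0, 127.4, 35.4, 35.6], 'conf': 0.49}]
{'side': array([[238.56019767, 170.53108597]]), 'top': array([[152.01313176, 218.56632338]])}
```

View pics/aYz.png

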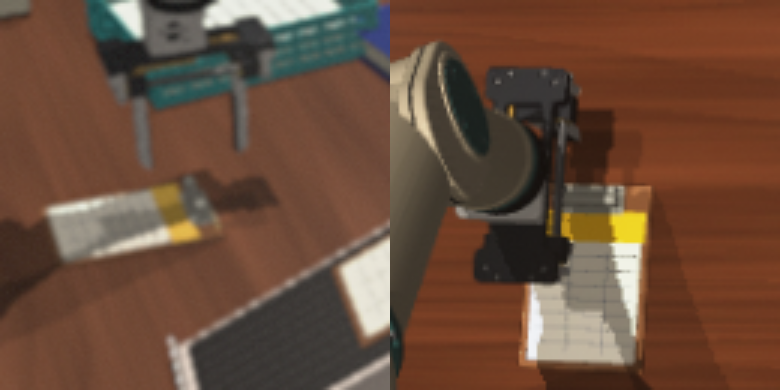

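The gripper straddles the yellow clip, with the fingertips about 60 mm above the grasp height. I'm descending.

{"op": "drive_tool", "data": {
  "motion": [
    [[0,0,0.02],[0,0,0.2],-1],
    [[0,0,0.04],[0,0,0.2],-1],
    [[0,0,0.055],[0,0,0.2],-1],
    [[0,0,0.06],[0,0,0.2],-1],
    [[0,0,0.06],[0,0,0.2],-1]
  ]
}}

```text
t: 2.78
eef_pos: [0.4654, 0.3302, 0.2063]
orientation: [-2.247, -2.194, 0.002]
contact_force: [0.6, -0.9, 0.5]
finger_gap: 0.0939
```

{"op": "drive_tool", "data": {
  "motion": [
    [[0,0,0],[0,0,0],0.4],
    [[0,0,0],[0,0,0],1],
    [[0,0,0],[0,0,0],1],
    [[0,0,0],[0,0,0],1],
    [[0,0,0],[0,0,0],1]
  ],
  "newtons": 45
}}

```text
t: 3.2
eef_pos: [0.4665, 0.3296, 0.2075]
orientation: [2.25, 2.193, 0.002]
contact_force: [-1.1, -0.6, -0.7]
finger_gap: 0.0637
```

{"op": "drive_tool", "data": {
  "motion": [
    [[0,0,0],[0,0,0],1],
    [[0,0,0],[0,0,0],1],
    [[0,0,0],[0,0,0],1]
  ]
}}

```text
t: 3.45
eef_pos: [0.4664, 0.3294, 0.2069]
orientation: [-2.25, -2.193, -0.0]
contact_force: [0.7, 0.3, -0.2]
finger_gap: 0.0442
```

{"op": "drive_tool", "data": {
  "motion": [
    [[0,0,0],[0,0,0],1],
    [[0,0,0],[0,0,0],1],
    [[0,0,0],[0,0,0],1],
    [[0,0,0],[0,0,0],1],
    [[0,0,0],[0,0,0],1]
  ]
}}

```text
t: 3.87
eef_pos: [0.4661, 0.3295, 0.2068]
orientation: [-2.249, -2.192, 0.001]
contact_force: [0.1, 1.6, 0.1]
finger_gap: 0.0115
```

{"op": "drive_tool", "data": {
  "motion": [
    [[0,0,0],[0,0,0],1],
    [[0,0,0],[0,0,0],1],
    [[0,0,0],[0,0,0],1]
  ]
}}

```text
t: 4.12
eef_pos: [0.4661, 0.3295, 0.2068]
orientation: [-2.249, -2.193, 0.001]
contact_force: [-1.7, 0.6, 0.4]
finger_gap: 0.0116
```

```bash
python3 -c "
from h import *
st()"
```

```text
{'t': 4.1167, 'eef_pos': [0.4661, 0.3295, 0.2068], 'contact_force': [-1.6985, 0.6428, 0.433], 'torque': [-0.0219, 0.3665, 0.0001], 'finger_gap': 0.0116, 'joint_pos': [-0.8285, 0.8191, 0.2602, 1.8879, -0.4135, 0.4877, -0.3043]}
```

{"op": "drive_tool", "data": {
  "motion": [
    [[0,0,-0.02],[0,0,0],1],
    [[0,0,-0.05],[0,0,0],1],
    [[0,0,-0.09],[0,0,0],1],
    [[0,0,-0.13],[0,0,0],1],
    [[0,0,-0.17],[0,0,0],1]
  ]
}}

```text
t: 4.53
eef_pos: [0.4662, 0.3291, 0.3783]
orientation: [2.25, 2.192, -0.001]
contact_force: [0.7, 1.1, -0.4]
finger_gap: 0.0117
```

```bash
python3 -c "
from h import *
st();
H=tcp(tgtY,BR,.0108)+BR@[0,.0015,.09];print(H)
go(H,BR,'hover')"
```

```text
{'t': 4.5333, 'eef_pos': [0.4662, 0.3291, 0.3783], 'contact_force': [0.6531, 1.0778, -0.4493], 'torque': [-0.0035, -0.0348, -0.0404], 'finger_gap': 0.0117, 'joint_pos': [-0.9271, 0.5762, 0.4091, 1.7809, -0.2931, 0.8453, -0.4066]}
[ 0.46279268 -0.01131318  0.41160538]
hover shift [-0.3404, 0.0055, -0.033] turn [-27.98, -1.45, 5.99] |d| 0.342 t 4.53
```

{"op": "drive_tool", "data": {
  "motion": [
    [[-0.03,0,-0.025],[-2,0,0.5],1],
    [[-0.065,0,-0.04],[-5,-0.2,1],1],
    [[-0.1,0,-0.05],[-8,-0.4,1.5],1],
    [[-0.135,0,-0.055],[-11,-0.6,2],1],
    [[-0.17,0,-0.06],[-14,-0.7,3],1]
  ]
}}

```text
t: 4.95
eef_pos: [0.4617, 0.1578, 0.4376]
orientation: [2.163, 2.0, 0.244]
contact_force: [1.0, -0.2, -1.1]
finger_gap: 0.0116
```

```bash
python3 -c "
from h import *
st();
H=tcp(tgtY,BR,.0108)+BR@[0,.0015,.09]
go(H,BR,'hover')"
```

```text
{'t': 4.95, 'eef_pos': [0.4617, 0.1578, 0.4376], 'contact_force': [1.0067, -0.1782, -1.1018], 'torque': [-0.0934, 0.2972, -0.0148], 'finger_gap': 0.0116, 'joint_pos': [-0.8493, 0.3451, 0.5578, 2.0258, -0.135, 0.5969, -0.3143]}
hover shift [-0.1683, 0.0074, 0.0296] turn [-13.78, -0.83, 2.96] |d| 0.171 t 4.95
```

{"op": "drive_tool", "data": {
  "motion": [
    [[-0.034,0.001,0],[-3,-0.2,0.6],1],
    [[-0.068,0.002,0],[-6,-0.4,1.2],1],
    [[-0.1,0.004,0.005],[-9,-0.6,1.8],1],
    [[-0.135,0.006,0.015],[-12,-0.7,2.4],1],
    [[-0.168,0.007,0.03],[-13.8,-0.8,3],1]
  ]
}}

```text
t: 5.37
eef_pos: [0.4585, 0.0086, 0.4192]
orientation: [2.092, 1.822, 0.418]
contact_force: [-0.6, 0.3, -2.3]
finger_gap: 0.0117
```

{"op": "drive_tool", "data": {
  "motion": [
    [[0,0,0],[0,0,0],1],
    [[0,0,0],[0,0,0],1],
    [[0,0,0],[0,0,0],1]
  ]
}}

```text
t: 5.62
eef_pos: [0.4604, 0.0188, 0.4196]
orientation: [2.079, 1.842, 0.423]
contact_force: [0.2, 0.6, -0.6]
finger_gap: 0.0118
```

```bash
python3 -c "
from h import *
st();
H=tcp(tgtY,BR,.0108)+BR@[0,.0015,.09]
go(H,BR,'hover')
s=shots('hY')
a=[cv2.resize(s['side'][80:300,150:430],None,fx=1.9,fy=1.9),cv2.resize(s['top'][80:300,210:330],None,fx=1.9,fy=1.9)]
cv2.imwrite('pics/hYz.png',np.hstack(a)[:,:,::-1])
"
```

```text
{'t': 5.6167, 'eef_pos': [0.4604, 0.0188, 0.4196], 'contact_force': [0.1884, 0.5631, -0.5919], 'torque': [0.0298, 0.536, 0.0289], 'finger_gap': 0.0118, 'joint_pos': [-0.5865, 0.2983, 0.5671, 2.2123, -0.3232, 0.244, 0.1007]}
hover shift [-0.0296, 0.002, 0.0097] turn [-2.33, -0.47, 0.56] |d| 0.031 t 5.62
```

View pics/hYz.png

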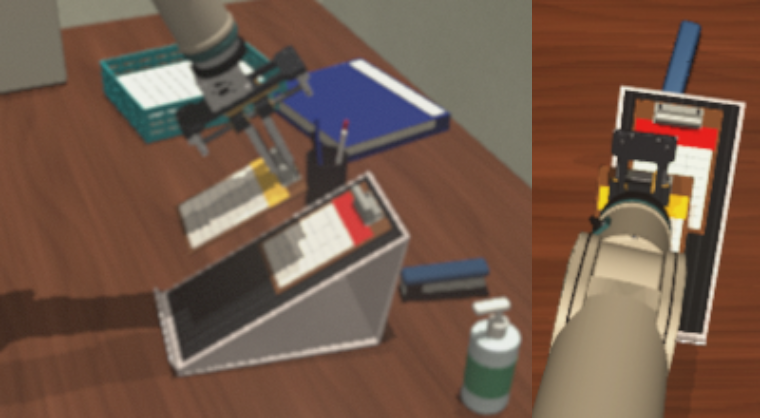

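```bash
cat > kin.py <<'E'
from h import *
import itertools
# (q, pos, rotvec)
D=[([-1.40682383,.62930466,.03843052,1.51832712,-.02696491,.99631027,-.01998415],[.14794,.63265,.40379],[-.36004,-3.1207,.00287]),
([-1.2118,.5883,.1948,1.7888,-.1524,.778,-.2172],[.2928,.495,.3546],[1.292,2.863,.002]),
([-.9363,.6678,.3119,1.8649,-.3168,.6572,-.3204],[.4365,.3578,.2992],[-2.091,-2.344,0]),
([-.863,.728,.3167,1.8661,-.3712,.6071,-.3366],[.4668,.3285,.2662],[2.247,2.195,-.003]),
([-.8285,.8191,.2602,1.8879,-.4135,.4877,-.3043],[.4661,.3295,.2068],[-2.249,-2.193,.001]),
([-.9271,.5762,.4091,1.7809,-.2931,.8453,-.4066],[.4662,.3291,.3783],[2.25,2.192,-.001]),
([-.8493,.3451,.5578,2.0258,-.135,.5969,-.3143],[.4617,.1578,.4376],[2.163,2.0,.244]),
([-.5865,.2983,.5671,2.2123,-.3232,.244,.1007],[.4604,.0188,.4196],[2.079,1.842,.423])]
def Rx(a): return Ro.from_rotvec([a,0,0]).as_matrix()
def fk(q,p,s):
    # p: d1,L1,L2,L3, a1,a2 (x offsets at elbow), a3, offsets y, base yaw
    d1,L1,L2,L3,ax,bx,cx,y1,y2,y3,q10,q70=p
    R=RZ(s[0]*q[0]+q10); x=np.array([0,0,d1])
    R=R@RY(q[1]); R=R@RZ(s[1]*q[2]); x=x+R@[ax,y1,L1]
    R=R@RY(q[3]); x=x+R@[bx,y2,L2]; R=R@RZ(s[2]*q[4]); R=R@RY(q[5]); R=R@RZ(s[3]*q[6]+q70); x=x+R@[0,0,L3]+(R@RZ(-s[3]*q[6]-q70))@[cx,y3,0]
    return x,R
def res(p,s):
    r=[]
    for q,x,v in D:
        X,R=fk(q,p,s); r+=list(X-x); r+=list(.3*(R.T@Ro.from_rotvec(v).as_matrix()-np.eye(3)).ravel())
    return r
def solve():
    best=None
    for s in itertools.product((1,-1),repeat=4):
      for q70 in (0,np.pi,np.pi/2,-np.pi/2):
        f=least_squares(res,[.3,.4,.35,.15,0,0,0,0,0,0,0,q70],args=(s,))
        if best is None or f.cost<best[0]: best=(f.cost,s,f.x)
    return best
if __name__=="__main__":
    b=solve(); print(b[0],b[1],np.round(b[2],4)); r=np.array(res(b[2],b[1])).reshape(-1,12); print(np.round(r[:,:3]*1e3,2)); np.save("kin.npy",np.r_[b[2],b[1]])
E
python3 kin.py
```

```text
3.263051164337277e-06 (-1, -1, -1, -1) [ 3.3640e-01  5.4760e-01  3.7900e-01  1.7290e-01  6.0000e-03 -8.2000e-03
 -4.0000e-04  2.6748e+00 -2.6984e+00 -6.0000e-04 -4.4000e-03  1.5665e+00]
[[-0.82  0.08 -0.24]
 [-0.1   1.17 -0.25]
 [ 0.14  0.1  -0.07]
 [ 0.   -0.12 -0.07]
 [ 0.13  0.   -0.56]
 [-0.58 -0.8   0.8 ]
 [-0.41 -0.51  0.61]
 [ 0.15 -0.53 -0.23]]
```

```bash
cat > ik.py <<'E'
from kin import *
k=np.load("kin.npy");P=k[:12];S=k[12:]
lo=np.array([-3.06,-.37,-1.25,.18,-1.1,.23,-2.94]);hi=np.array([3.06,2.12,1.32,2.47,4.24,1.98,2.94])
def ik(X,R,q0,m=.01):
    f=least_squares(lambda q:(lambda a:np.r_[a[0]-X,.3*(a[1].T@R-np.eye(3)).ravel()])(fk(q,P,S)),np.clip(q0,lo+m+.001,hi-m-.001),bounds=(lo+m,hi-m))
    return f.x,f.cost
def scan(X,R,q0,n=40,seed=0):
    rng=np.random.default_rng(seed); out=[]
    for i in range(n):
        q=q0+rng.normal(size=7)*.5 if i%2 else rng.uniform(lo,hi)
        x,c=ik(X,R,q if i else q0)
        if c<1e-6: out.append((min((x-lo).min(),(hi-x).min()),x))
    return sorted(out,key=lambda a:-a[0])
E
python3 - <<'E'
from ik import *
q0=env.get_obs()["joint_pos"]
for nm,t in (("Y",tgtY),("B",tgtB)):
  for up in (0,.03,.09):
    for yaw in (0,np.pi):
      T=tool(BR)@RZ(yaw); o=scan(tcp(t,BR)+BR[:,2]*up,T,q0)
      print(nm,up,round(yaw,1),len(o),[ (round(a,2),np.round(x,2).tolist()) for a,x in o[:3]])
E
```

```text
Y 0 0 15 [(np.float64(0.24), [0.52, 0.56, -0.8, 2.23, 1.63, 0.5, -1.73]), (np.float64(0.24), [0.58, 0.59, -0.89, 2.23, 1.63, 0.55, -1.72]), (np.float64(0.24), [0.6, 0.61, -0.92, 2.23, 1.63, 0.58, -1.71])]
Y 0 3.1 20 [(np.float64(0.24), [0.57, 0.59, -0.88, 2.23, 1.63, 0.55, 1.42]), (np.float64(0.24), [0.58, 0.59, -0.89, 2.23, 1.63, 0.56, 1.42]), (np.float64(0.22), [0.48, 0.54, -0.73, 2.23, 1.64, 0.45, 1.4])]
Y 0.03 0 16 [(np.float64(0.23), [0.64, 0.54, -0.97, 2.24, 1.51, 0.56, -1.63]), (np.float64(0.23), [0.62, 0.53, -0.94, 2.24, 1.51, 0.54, -1.63]), (np.float64(0.23), [0.62, 0.53, -0.93, 2.24, 1.51, 0.54, -1.63])]
Y 0.03 3.1 20 [(np.float64(0.23), [0.62, 0.53, -0.93, 2.24, 1.51, 0.54, 1.51]), (np.float64(0.23), [0.6, 0.52, -0.91, 2.24, 1.51, 0.52, 1.52]), (np.float64(0.22), [0.52, 0.48, -0.78, 2.24, 1.5, 0.45, 1.52])]
Y 0.09 0 32 [(np.float64(0.23), [0.7, 0.38, -1.0, 2.24, 1.22, 0.49, -1.38]), (np.float64(0.23), [0.68, 0.37, -0.97, 2.24, 1.21, 0.48, -1.37]), (np.float64(0.19), [0.6, 0.34, -0.85, 2.24, 1.16, 0.42, -1.32])]
Y 0.09 3.1 35 [(np.float64(0.23), [0.72, 0.39, -1.02, 2.24, 1.
[... 681 characters left out ...]
98, 0.31, -2.17]), (np.float64(0.07), [0.26, 0.42, -0.44, 2.4, 1.98, 0.31, -2.17])]
B 0.03 3.1 21 [(np.float64(0.07), [0.24, 0.41, -0.42, 2.4, 2.0, 0.3, 0.96]), (np.float64(0.07), [0.28, 0.42, -0.47, 2.4, 1.96, 0.32, 0.99]), (np.float64(0.07), [0.34, 0.43, -0.55, 2.4, 1.92, 0.36, 1.04])]
B 0.09 0 21 [(np.float64(0.07), [0.79, 0.4, -1.17, 2.4, 1.47, 0.55, -1.7]), (np.float64(0.07), [0.73, 0.37, -1.07, 2.4, 1.47, 0.49, -1.69]), (np.float64(0.07), [0.71, 0.35, -1.03, 2.4, 1.47, 0.46, -1.69])]
B 0.09 3.1 19 [(np.float64(0.07), [0.68, 0.34, -0.98, 2.4, 1.47, 0.44, 1.46]), (np.float64(0.07), [0.67, 0.34, -0.96, 2.4, 1.47, 0.43, 1.46]), (np.float64(0.07), [0.54, 0.3, -0.79, 2.4, 1.46, 0.35, 1.47])]
```

```bash
cat > sim.py <<'E'
from ik import *
def err(q,X,R):
    x,r=fk(q,P,S); return np.r_[X-x, Ro.from_matrix(R@r.T).as_rotvec()]
def jac(q):
    J=np.zeros((6,7)); x0,r0=fk(q,P,S)
    for i in range(7):
        d=q.copy(); d[i]+=1e-5; x,r=fk(d,P,S); J[:3,i]=(x-x0)/1e-5; J[3:,i]=Ro.from_matrix(r@r0.T).as_rotvec()/1e-5
    return J
def track(q,X,R,steps=20,lam=.02,null=0,q0=None,W=None):
    x0,r0=fk(q,P,S); rv=Ro.from_matrix(R@r0.T).as_rotvec(); q=q.copy()
    for i in range(1,steps+1):
        a=i/steps; Xi=x0+a*(X-x0); Ri=Ro.from_rotvec(a*rv).as_matrix()@r0
        for _ in range(2):
            J=jac(q); e=err(q,Xi,Ri); Jp=J.T@np.linalg.inv(J@J.T+lam**2*np.eye(6))
            dq=Jp@e
            if null: dq=dq+(np.eye(7)-Jp@J)@(null*(q0-q))
            q=np.clip(q+dq,lo,hi)
    return q
E
python3 - <<'E'
from sim import *
qs=[np.array(d[0]) for d in D]
home=qs[0]
for null in (0,.02,.05,.1):
  for nm,q0 in (("home",home),("mid",(lo+hi)/2),):
    print(null,nm)
    for i in range(1,len(D)):
        q=track(qs[i-1],np.array(D[i][1]),Ro.from_rotvec(D[i][2]).as_matrix(),null=null,q0=q0)
        print("   ",np.round(q-qs[i],2).tolist())
    
E
```

```text
0 home
    [-0.0, -0.0, 0.0, 0.0, -0.0, -0.0, 0.0]
    [-0.0, -0.0, 0.0, 0.0, -0.0, 0.0, 0.0]
    [-0.0, -0.0, 0.0, -0.0, 0.0, 0.0, -0.0]
    [-0.0, -0.0, -0.0, 0.0, 0.0, 0.0, -0.0]
    [0.0, 0.0, -0.0, -0.0, 0.0, -0.0, -0.0]
    [-0.0, 0.0, 0.01, -0.0, -0.01, -0.0, 0.01]
    [0.07, -0.01, -0.09, 0.0, 0.14, -0.01, -0.14]
0 mid
    [-0.0, -0.0, 0.0, 0.0, -0.0, -0.0, 0.0]
    [-0.0, -0.0, 0.0, 0.0, -0.0, 0.0, 0.0]
    [-0.0, -0.0, 0.0, -0.0, 0.0, 0.0, -0.0]
    [-0.0, -0.0, -0.0, 0.0, 0.0, 0.0, -0.0]
    [0.0, 0.0, -0.0, -0.0, 0.0, -0.0, -0.0]
    [-0.0, 0.0, 0.01, -0.0, -0.01, -0.0, 0.01]
    [0.07, -0.01, -0.09, 0.0, 0.14, -0.01, -0.14]
0.02 home
    [-0.0, -0.0, 0.01, 0.0, -0.01, -0.0, 0.01]
    [-0.01, 0.0, 0.01, 0.0, -0.01, 0.0, 0.01]
    [-0.01, 0.0, 0.01, -0.0, -0.01, 0.0, 0.01]
    [-0.0, 0.0, 0.01, 0.0, -0.01, 0.0, 0.01]
    [-0.0, 0.0, 0.01, -0.0, -0.01, 0.0, 0.01]
    [-0.01, 0.0, 0.02, -0.0, -0.02, -0.0, 0.02]
    [0.06, -0.01, -0.08, 0.0, 0.12, -0.01, -0.12]
0.02 mid
    [0.31, -0.01, -0.47, 0.0, 0.36, 0.02, -0.34]
    [0.27, -0.03, -0.41, 0.0, 0.41, -0.02, -0.39]
    [0.2
[... 915 characters left out ...]
 0.03, -0.81]
0.1 home
    [-0.01, -0.0, 0.01, 0.0, -0.01, -0.0, 0.01]
    [-0.01, 0.0, 0.02, 0.0, -0.02, 0.0, 0.02]
    [-0.01, 0.0, 0.02, -0.0, -0.02, 0.0, 0.02]
    [-0.01, 0.0, 0.01, -0.0, -0.02, 0.0, 0.02]
    [-0.01, 0.01, 0.02, -0.0, -0.01, 0.0, 0.01]
    [-0.02, 0.01, 0.03, -0.0, -0.03, -0.0, 0.03]
    [0.05, -0.01, -0.07, -0.0, 0.1, -0.0, -0.1]
0.1 mid
    [0.55, 0.05, -0.86, 0.0, 0.65, 0.1, -0.61]
    [0.51, 0.0, -0.78, 0.0, 0.76, 0.05, -0.72]
    [0.47, -0.01, -0.73, 0.0, 0.83, 0.04, -0.77]
    [0.4, -0.01, -0.62, 0.0, 0.94, 0.05, -0.87]
    [0.58, -0.01, -0.88, -0.0, 0.62, 0.03, -0.59]
    [0.69, -0.04, -0.9, 0.0, 0.53, 0.05, -0.53]
    [0.6, -0.05, -0.75, 0.0, 0.91, 0.05, -0.91]
```

```bash
cat > plan.py <<'E'
from sim import *
import sys
def mk(yaw,pitch,roll): return tool(RZ(yaw)@RY(-pitch)@Rx(roll))
def tr(q,X,R,lam=.02):
    x0,r0=fk(q,P,S); d=max(np.linalg.norm(X-x0)/.03,np.degrees(np.linalg.norm(Ro.from_matrix(R@r0.T).as_rotvec()))/7)
    n=int(np.ceil(d))+1; rv=Ro.from_matrix(R@r0.T).as_rotvec(); q=q.copy(); mm=9
    for i in range(1,n+1):
        a=i/n; Xi=x0+a*(X-x0); Ri=Ro.from_rotvec(a*rv).as_matrix()@r0
        for _ in range(2):
            J=jac(q); e=err(q,Xi,Ri); q=q+J.T@np.linalg.solve(J@J.T+lam**2*np.eye(6),e)
        mm=min(mm,(q-lo).min(),(hi-q).min())
        if mm<-.02: return q,mm,9.
    e=err(q,X,R); return q,mm,np.linalg.norm(e)
def search(q0,finals,bounds,nw,N,seed,keep=5):
    rng=np.random.default_rng(seed); out=[]
    for i in range(N):
        q=q0.copy(); mm=9; W=[]
        ok=True
        for w in range(nw):
            v=rng.uniform(bounds[0],bounds[1]); W.append(v)
            q,m,e=tr(q,v[:3],mk(*v[3:])); mm=min(mm,m)
            if e>.05: ok=False;break
        if not ok: continue
        for X,R in finals:
            q,m,e=tr(q,X,R); mm=min(mm,m)
            if e>.05: ok=False;break
        if ok and mm>.01: out.append((mm,W,q))
    return sorted(out,key=lambda a:-a[0])[:keep]
E
cat > runY.py <<'E'
from plan import *
from multiprocessing import Pool
q0=np.array(D[-1][0])
H=tcp(tgtY,BR,.0108)+BR@[0,.0015,.09];Pl=tcp(tgtY,BR,.0108)+BR@[0,.0015,0.0]
fin=[(H,tool(BR)),(Pl,tool(BR))]
b=(np.array([.42,-.35,.42,-.9,-.3,-.8]),np.array([.62,.4,.6,.9,.6,.8]))
def go_(s): return search(q0,fin,b,1+s%3,120,s)
if __name__=="__main__":
    with Pool() as p: r=sum(p.map(go_,range(36)),[])
    r.sort(key=lambda a:-a[0]); print(len(r))
    for m,W,q in r[:10]: print(round(m,3),[np.round(w,2).tolist() for w in W],np.round(q,2).tolist())
E
nproc; time OMP_NUM_THREADS=1 timeout 570 python3 runY.py
```

```text
4
0
real	3m49.337s
user	14m41.942s
sys	0m0.363s
```

```bash
cat > runN.py <<'E'
from plan import *
from multiprocessing import Pool
q0=np.array(D[-1][0])
N=(np.array([.56,-.02,.45]),mk(-.13,0,0))
# waypoint v: x,y,z,yaw,pitch,roll
lob=np.array([.38,-.4,.42,-2.2,-.5,-.7]);hib=np.array([.68,.4,.6,2.2,.6,.7])
def ev(W,q=q0):
    mm=9
    for v in W:
        q,m,e=tr(q,v[:3],mk(*v[3:])); mm=min(mm,m)
        if e>.05: return -9,q
    q,m,e=tr(q,*N); mm=min(mm,m)
    if e>.05: return -9,q
    return (q[4]-q[2])+min(0,10*(mm-.04)),q
def climb(s):
    rng=np.random.default_rng(s); nw=2+s%2; best=None
    for i in range(40):
        W=rng.uniform(lob,hib,size=(nw,6)); f,q=ev(W)
        if best is None or f>best[0]: best=(f,W,q)
    sg=.25
    for i in range(110):
        W=np.clip(best[1]+rng.normal(size=(nw,6))*(hib-lob)*sg*(rng.random((nw,6))<.5),lob,hib); f,q=ev(W)
        if f>best[0]: best=(f,W,q); 
        else: sg=max(.06,sg*.985)
    return best
if __name__=="__main__":
    q,m,e=tr(q0,*N); print("direct",np.round(q,2),m,e)
    with Pool() as p: r=p.map(climb,range(16))
    r.sort(key=lambda a:-a[0])
    for m,W,q in r[:6]: print(round(m,3),np.round(W,2).tolist(),np.round(q,2).tolist())
E
time OMP_NUM_THREADS=1 timeout 575 python3 runN.py
```

```text
direct [-0.37  0.5   0.55  1.72 -0.3   1.    0.16] 0.17140334307573576 4.95747959240454e-06
1.837 [[0.39, -0.18, 0.6, 0.35, 0.59, 0.57], [0.38, 0.18, 0.6, 0.29, 0.6, -0.7], [0.56, 0.13, 0.42, 0.56, -0.5, -0.62]] [0.69, 0.67, -1.18, 1.72, 0.66, 1.21, -0.79]
1.826 [[0.44, 0.11, 0.55, 0.73, 0.6, 0.64], [0.38, -0.04, 0.6, -2.2, 0.5, 0.43]] [0.69, 0.67, -1.17, 1.72, 0.66, 1.21, -0.78]
1.815 [[0.41, -0.4, 0.52, -0.35, -0.06, 0.7], [0.38, 0.35, 0.6, -1.27, 0.36, 0.7]] [0.69, 0.66, -1.16, 1.72, 0.65, 1.2, -0.78]
1.806 [[0.46, -0.4, 0.42, 1.55, -0.14, -0.22], [0.38, -0.38, 0.5, 0.85, 0.58, -0.06], [0.38, 0.36, 0.55, -0.85, 0.33, 0.21]] [0.71, 0.69, -1.22, 1.72, 0.69, 1.23, -0.81]
1.8 [[0.68, -0.26, 0.55, 0.59, 0.6, -0.15], [0.38, -0.22, 0.49, -0.38, 0.6, 0.37], [0.4, 0.39, 0.58, -1.05, 0.22, 0.43]] [0.7, 0.68, -1.2, 1.72, 0.68, 1.22, -0.8]
1.655 [[0.4, -0.4, 0.5, 2.2, 0.36, 0.13], [0.38, 0.23, 0.56, 0.51, 0.49, -0.7]] [0.67, 0.65, -1.13, 1.72, 0.63, 1.18, -0.76]
real	3m25.673s
user	12m34.827s
sys	0m0.262s
```

```bash
cat > runY2.py <<'E'
from plan import *
from multiprocessing import Pool
q0=np.array(D[-1][0])
H=tcp(tgtY,BR,.0108)+BR@[0,.0015,.09];Pl=tcp(tgtY,BR,.0108)+BR@[0,.0015,0.0]
fin=[(H,tool(BR)),(Pl,tool(BR))]
lob=np.array([.38,-.4,.42,-2.2,-.5,-.7]);hib=np.array([.68,.4,.6,2.2,.6,.7])
Nn=[.56,-.02,.45,-.13,0,0]
seeds=[[[0.44, 0.11, 0.55, 0.73, 0.6, 0.64], [0.38, -0.04, 0.6, -2.2, 0.5, 0.43],Nn],
[[0.41, -0.4, 0.52, -0.35, -0.06, 0.7], [0.38, 0.35, 0.6, -1.27, 0.36, 0.7],Nn],
[[0.4, -0.4, 0.5, 2.2, 0.36, 0.13], [0.38, 0.23, 0.56, 0.51, 0.49, -0.7],Nn],
[[0.39, -0.18, 0.6, 0.35, 0.59, 0.57], [0.38, 0.18, 0.6, 0.29, 0.6, -0.7], [0.56, 0.13, 0.42, 0.56, -0.5, -0.62],Nn]]
def ev(W,q=q0):
    mm=9;k=0;n=len(W)+2
    for X,R in [(v[:3],mk(*v[3:])) for v in W]+fin:
        q1,m,e=tr(q,X,R); 
        if e>.02: return -n+k+max(-1,min(0,m)),q
        mm=min(mm,m); q=q1;k+=1
    return min(mm,.12)-0.002*sum(np.linalg.norm(np.diff(np.array(W),axis=0),axis=1)),q
def climb(s):
    rng=np.random.default_rng(s); W=np.array(seeds[s%4]); best=(*ev(W),W); sg=.2
    for i in range(150):
        W=np.clip(best[2]+rng.normal(size=W.shape)*(hib-lob)*sg*(rng.random(W.shape)<.4),lob,hib); f,q=ev(W)
        if f>best[0]: best=(f,q,W)
        else: sg=max(.04,sg*.985)
    return best
if __name__=="__main__":
    with Pool() as p: r=p.map(climb,range(16))
    r.sort(key=lambda a:-a[0])
    for m,q,W in r[:6]: print(round(m,3),np.round(W,2).tolist(),np.round(q,2).tolist())
E
time OMP_NUM_THREADS=1 timeout 575 python3 runY2.py
```

```text
0.114 [[0.41, -0.21, 0.59, 0.45, 0.09, 0.7], [0.38, 0.26, 0.6, -1.05, 0.42, 0.7], [0.55, -0.1, 0.45, -0.68, 0.38, 0.07]] [0.4, 0.52, -0.62, 2.23, 1.64, 0.39, -1.76]
0.093 [[0.44, -0.09, 0.59, 0.49, 0.34, 0.7], [0.38, -0.04, 0.58, -1.49, 0.52, 0.45], [0.59, 0.11, 0.46, -0.88, 0.34, -0.66]] [0.44, 0.53, -0.68, 2.23, 1.64, 0.42, -1.75]
0.092 [[0.4, -0.34, 0.57, -0.27, -0.23, 0.7], [0.38, 0.25, 0.6, -1.26, 0.33, 0.7], [0.55, 0.2, 0.46, -0.76, 0.04, -0.15]] [0.42, 0.52, -0.64, 2.23, 1.64, 0.4, -1.76]
0.087 [[0.39, -0.31, 0.6, -0.15, -0.1, 0.68], [0.38, 0.34, 0.6, -1.36, 0.32, 0.67], [0.67, 0.1, 0.47, 0.81, -0.19, -0.18]] [0.44, 0.53, -0.67, 2.23, 1.64, 0.42, -1.75]
0.084 [[0.38, -0.3, 0.57, -0.35, -0.15, 0.69], [0.38, 0.34, 0.6, -1.34, 0.37, 0.7], [0.58, -0.11, 0.47, -0.0, 0.09, -0.07]] [0.39, 0.51, -0.6, 2.23, 1.64, 0.38, -1.76]
0.083 [[0.39, -0.4, 0.53, 1.5, 0.17, 0.7], [0.38, 0.05, 0.58, 0.3, 0.6, -0.58], [0.61, 0.09, 0.44, -0.57, 0.17, -0.57]] [0.34, 0.5, -0.52, 2.23, 1.65, 0.34, -1.78]
real	4m15.211s
user	16m2.010s
sys	0m0.378s
```

```bash
cat > rows.py <<'E'
from h import *
from plan import mk,tr
import sys
def rows(X,R,claw=1,mm=.030,dg=5.5):
    o=env.get_obs(); Rc=Ro.from_rotvec(o["orientation"]).as_matrix()
    d=Rc.T@(np.array(X)-o["eef_pos"]); a=np.degrees(Ro.from_matrix(Rc.T@R).as_rotvec())
    n=max(1,int(np.ceil(max(np.linalg.norm(d)/mm,np.linalg.norm(a)/dg))))
    k=min(n,5); print("t",round(o["t"],2),"q",np.round(o["joint_pos"],2).tolist(),"rows needed",n,"left",np.round(d,3).tolist(),np.round(a,1).tolist())
    print([[np.round(d*i/n,3).tolist(),np.round(a*i/n,1).tolist(),claw] for i in range(1,k+1)])
E
cat > leg.py <<'E'
from rows import *
H=tcp(tgtY,BR,.0108)+BR@[0,.0015,.09];Pl=tcp(tgtY,BR,.0108)+BR@[0,.0015,0.0]
W=[(np.array([.41,-.21,.59]),mk(.45,.09,.7)),(np.array([.38,.26,.6]),mk(-1.05,.42,.7)),(np.array([.55,-.1,.45]),mk(-.68,.38,.07)),(H,tool(BR)),(Pl,tool(BR))]
i=int(sys.argv[1])
q=env.get_obs()["joint_pos"]
for w in W[i:]:
    q,m,e=tr(q,*w); print("  pred",np.round(q,2).tolist(),round(m,3),round(e,3))
rows(*W[i])
E
python3 leg.py 0
```

```text
pred [0.36, 0.36, 0.29, 1.59, -0.46, 1.82, 1.18] 0.119 0.0
  pred [0.12, 0.03, -1.0, 2.02, 0.94, 0.72, -2.37] 0.154 0.001
  pred [0.62, 0.43, -0.74, 1.9, 0.77, 0.71, -1.25] 0.283 0.0
  pred [0.52, 0.32, -0.75, 2.24, 1.11, 0.38, -1.28] 0.15 0.0
  pred [0.37, 0.51, -0.58, 2.23, 1.65, 0.37, -1.77] 0.119 0.0
t 5.72 q [-0.59, 0.3, 0.57, 2.21, -0.32, 0.24, 0.1] rows needed 12 left [-0.233, 0.053, -0.164] [30.5, 47.2, -23.5]
[[[-0.019, 0.004, -0.014], [2.5, 3.9, -2.0], 1], [[-0.039, 0.009, -0.027], [5.1, 7.9, -3.9], 1], [[-0.058, 0.013, -0.041], [7.6, 11.8, -5.9], 1], [[-0.078, 0.018, -0.055], [10.2, 15.7, -7.8], 1], [[-0.097, 0.022, -0.068], [12.7, 19.7, -9.8], 1]]
```

{"op": "drive_tool", "data": {
  "motion": [
    [[-0.019,0.004,-0.014],[2.5,3.9,-2.0],1],
    [[-0.039,0.009,-0.027],[5.1,7.9,-3.9],1],
    [[-0.058,0.013,-0.041],[7.6,11.8,-5.9],1],
    [[-0.078,0.018,-0.055],[10.2,15.7,-7.8],1],
    [[-0.097,0.022,-0.068],[12.7,19.7,-9.8],1]
  ]
}}

```text
t: 6.13
eef_pos: [0.4386, -0.0779, 0.4918]
orientation: [-2.015, -2.294, -0.575]
contact_force: [-0.0, -0.0, -2.4]
finger_gap: 0.0114
```

```bash
python3 leg.py 0
```

```text
pred [0.37, 0.36, 0.29, 1.59, -0.46, 1.82, 1.18] 0.162 0.0
  pred [0.13, 0.03, -1.0, 2.02, 0.94, 0.72, -2.37] 0.154 0.001
  pred [0.62, 0.43, -0.75, 1.9, 0.78, 0.71, -1.25] 0.276 0.0
  pred [0.53, 0.32, -0.75, 2.24, 1.12, 0.38, -1.28] 0.152 0.0
  pred [0.38, 0.51, -0.59, 2.23, 1.65, 0.37, -1.77] 0.123 0.0
t 6.13 q [0.03, 0.21, 0.27, 2.01, -0.54, 0.88, 0.76] rows needed 7 left [-0.095, -0.015, -0.137] [17.8, 27.4, -13.6]
[[[-0.014, -0.002, -0.02], [2.5, 3.9, -1.9], 1], [[-0.027, -0.004, -0.039], [5.1, 7.8, -3.9], 1], [[-0.041, -0.006, -0.059], [7.6, 11.7, -5.8], 1], [[-0.054, -0.009, -0.078], [10.2, 15.6, -7.8], 1], [[-0.068, -0.011, -0.098], [12.7, 19.6, -9.7], 1]]
```

Joint predictions hold, so I'm continuing.

{"op": "drive_tool", "data": {
  "motion": [
    [[-0.014,-0.002,-0.02],[2.5,3.9,-1.9],1],
    [[-0.027,-0.004,-0.039],[5.1,7.8,-3.9],1],
    [[-0.041,-0.006,-0.059],[7.6,11.7,-5.8],1],
    [[-0.054,-0.009,-0.078],[10.2,15.6,-7.8],1],
    [[-0.068,-0.011,-0.098],[12.7,19.6,-9.7],1]
  ]
}}

```text
t: 6.55
eef_pos: [0.4174, -0.1721, 0.5615]
orientation: [-1.506, -2.215, -0.585]
contact_force: [0.8, 0.1, -2.0]
finger_gap: 0.0117
```

```bash
python3 leg.py 0
```

```text
pred [0.36, 0.36, 0.29, 1.59, -0.46, 1.82, 1.18] 0.162 0.0
  pred [0.12, 0.03, -1.0, 2.02, 0.94, 0.72, -2.37] 0.154 0.001
  pred [0.62, 0.43, -0.74, 1.9, 0.77, 0.71, -1.25] 0.282 0.0
  pred [0.52, 0.32, -0.75, 2.24, 1.11, 0.38, -1.28] 0.15 0.0
  pred [0.37, 0.51, -0.58, 2.23, 1.65, 0.37, -1.77] 0.119 0.0
t 6.55 q [0.28, 0.3, 0.3, 1.72, -0.51, 1.56, 1.08] rows needed 2 left [-0.011, -0.016, -0.044] [4.9, 7.8, -4.0]
[[[-0.006, -0.008, -0.022], [2.5, 3.9, -2.0], 1], [[-0.011, -0.016, -0.044], [4.9, 7.8, -4.0], 1]]
```

{"op": "drive_tool", "data": {
  "motion": [
    [[-0.006,-0.008,-0.022],[2.5,3.9,-2.0],1],
    [[-0.011,-0.016,-0.044],[4.9,7.8,-4.0],1]
  ]
}}

```text
t: 6.72
eef_pos: [0.4102, -0.2101, 0.5902]
orientation: [-1.312, -2.167, -0.588]
contact_force: [0.7, 0.1, -2.6]
finger_gap: 0.0118
```

```bash
python3 leg.py 1
```

```text
pred [0.12, 0.03, -0.99, 2.02, 0.94, 0.72, -2.37] 0.154 0.001
  pred [0.61, 0.43, -0.73, 1.9, 0.77, 0.7, -1.24] 0.288 0.0
  pred [0.52, 0.32, -0.74, 2.24, 1.11, 0.38, -1.27] 0.147 0.0
  pred [0.37, 0.51, -0.57, 2.23, 1.65, 0.36, -1.77] 0.115 0.0
t 6.72 q [0.36, 0.36, 0.29, 1.59, -0.47, 1.82, 1.18] rows needed 16 left [0.33, 0.177, 0.286] [-65.4, -21.7, 54.0]
[[[0.021, 0.011, 0.018], [-4.1, -1.4, 3.4], 1], [[0.041, 0.022, 0.036], [-8.2, -2.7, 6.8], 1], [[0.062, 0.033, 0.054], [-12.3, -4.1, 10.1], 1], [[0.083, 0.044, 0.071], [-16.3, -5.4, 13.5], 1], [[0.103, 0.055, 0.089], [-20.4, -6.8, 16.9], 1]]
```

```bash
sed -i 's/rows(\*W\[i\])/rows(*W[i],dg=float(sys.argv[2]) if len(sys.argv)>2 else 5.5)/' leg.py; python3 leg.py 1 3.3
```

```text
pred [0.12, 0.03, -0.99, 2.02, 0.94, 0.72, -2.37] 0.154 0.001
  pred [0.61, 0.43, -0.73, 1.9, 0.77, 0.7, -1.24] 0.288 0.0
  pred [0.52, 0.32, -0.74, 2.24, 1.11, 0.38, -1.27] 0.147 0.0
  pred [0.37, 0.51, -0.57, 2.23, 1.65, 0.36, -1.77] 0.115 0.0
t 6.72 q [0.36, 0.36, 0.29, 1.59, -0.47, 1.82, 1.18] rows needed 27 left [0.33, 0.177, 0.286] [-65.4, -21.7, 54.0]
[[[0.012, 0.007, 0.011], [-2.4, -0.8, 2.0], 1], [[0.024, 0.013, 0.021], [-4.8, -1.6, 4.0], 1], [[0.037, 0.02, 0.032], [-7.3, -2.4, 6.0], 1], [[0.049, 0.026, 0.042], [-9.7, -3.2, 8.0], 1], [[0.061, 0.033, 0.053], [-12.1, -4.0, 10.0], 1]]
```

{"op": "drive_tool", "data": {
  "motion": [
    [[0.012,0.007,0.011],[-2.4,-0.8,2.0],1],
    [[0.024,0.013,0.021],[-4.8,-1.6,4.0],1],
    [[0.037,0.02,0.032],[-7.3,-2.4,6.0],1],
    [[0.049,0.026,0.042],[-9.7,-3.2,8.0],1],
    [[0.061,0.033,0.053],[-12.1,-4.0,10.0],1]
  ]
}}

```text
t: 7.13
eef_pos: [0.4052, -0.1212, 0.5911]
orientation: [-1.644, -2.06, -0.727]
contact_force: [0.3, -0.1, -1.3]
finger_gap: 0.0117
```

```bash
python3 leg.py 1 3.3
```

```text
pred [0.11, 0.03, -0.98, 2.02, 0.94, 0.71, -2.37] 0.154 0.001
  pred [0.61, 0.43, -0.72, 1.9, 0.76, 0.7, -1.24] 0.297 0.0
  pred [0.51, 0.31, -0.73, 2.24, 1.11, 0.37, -1.27] 0.144 0.0
  pred [0.36, 0.51, -0.56, 2.23, 1.65, 0.36, -1.77] 0.109 0.0
t 7.13 q [0.22, 0.21, 0.3, 1.78, -0.64, 1.54, 0.89] rows needed 22 left [0.302, 0.042, 0.23] [-53.0, -17.6, 43.9]
[[[0.014, 0.002, 0.01], [-2.4, -0.8, 2.0], 1], [[0.027, 0.004, 0.021], [-4.8, -1.6, 4.0], 1], [[0.041, 0.006, 0.031], [-7.2, -2.4, 6.0], 1], [[0.055, 0.008, 0.042], [-9.6, -3.2, 8.0], 1], [[0.069, 0.01, 0.052], [-12.0, -4.0, 10.0], 1]]
```

{"op": "drive_tool", "data": {
  "motion": [
    [[0.014,0.002,0.01],[-2.4,-0.8,2.0],1],
    [[0.027,0.004,0.021],[-4.8,-1.6,4.0],1],
    [[0.041,0.006,0.031],[-7.2,-2.4,6.0],1],
    [[0.055,0.008,0.042],[-9.6,-3.2,8.0],1],
    [[0.069,0.01,0.052],[-12.0,-4.0,10.0],1]
  ]
}}

```text
t: 7.55
eef_pos: [0.3994, -0.0341, 0.5939]
orientation: [-1.96, -1.909, -0.86]
contact_force: [0.1, 0.1, -1.3]
finger_gap: 0.0115
```

```bash
python3 leg.py 1 3.3
```

```text
pred [0.1, 0.03, -0.97, 2.02, 0.94, 0.71, -2.37] 0.155 0.001
  pred [0.6, 0.42, -0.72, 1.9, 0.76, 0.7, -1.23] 0.306 0.0
  pred [0.5, 0.31, -0.72, 2.24, 1.1, 0.37, -1.26] 0.139 0.0
  pred [0.35, 0.5, -0.54, 2.23, 1.65, 0.35, -1.77] 0.102 0.0
t 7.55 q [0.06, 0.06, 0.24, 1.94, -0.74, 1.2, 0.58] rows needed 17 left [0.243, -0.045, 0.16] [-41.0, -13.6, 33.9]
[[[0.014, -0.003, 0.009], [-2.4, -0.8, 2.0], 1], [[0.029, -0.005, 0.019], [-4.8, -1.6, 4.0], 1], [[0.043, -0.008, 0.028], [-7.2, -2.4, 6.0], 1], [[0.057, -0.011, 0.038], [-9.6, -3.2, 8.0], 1], [[0.072, -0.013, 0.047], [-12.1, -4.0, 10.0], 1]]
```

{"op": "drive_tool", "data": {
  "motion": [
    [[0.01,-0.002,0.007],[-1.7,-0.6,1.4],1],
    [[0.02,-0.004,0.013],[-3.4,-1.1,2.8],1],
    [[0.03,-0.006,0.02],[-5.1,-1.7,4.2],1],
    [[0.04,-0.007,0.026],[-6.8,-2.2,5.6],1],
    [[0.05,-0.009,0.033],[-8.5,-2.8,7.0],1]
  ]
}}

```text
t: 7.97
eef_pos: [0.3956, 0.0261, 0.5956]
orientation: [-2.177, -1.776, -0.953]
contact_force: [-1.1, 0.1, -1.2]
finger_gap: 0.0117
```

```bash
python3 leg.py 1 1.8
```

```text
pred [0.09, 0.03, -0.96, 2.02, 0.94, 0.71, -2.37] 0.157 0.001
  pred [0.59, 0.42, -0.7, 1.9, 0.75, 0.69, -1.23] 0.317 0.0
  pred [0.49, 0.31, -0.71, 2.24, 1.1, 0.36, -1.26] 0.135 0.0
  pred [0.34, 0.5, -0.53, 2.23, 1.65, 0.34, -1.78] 0.095 0.0
t 7.97 q [-0.04, -0.02, 0.15, 2.03, -0.75, 0.91, 0.31] rows needed 25 left [0.192, -0.077, 0.11] [-32.5, -10.9, 26.9]
[[[0.008, -0.003, 0.004], [-1.3, -0.4, 1.1], 1], [[0.015, -0.006, 0.009], [-2.6, -0.9, 2.2], 1], [[0.023, -0.009, 0.013], [-3.9, -1.3, 3.2], 1], [[0.031, -0.012, 0.018], [-5.2, -1.7, 4.3], 1], [[0.038, -0.015, 0.022], [-6.5, -2.2, 5.4], 1]]
```

{"op": "drive_tool", "data": {
  "motion": [
    [[0.008,-0.003,0.004],[-1.3,-0.4,1.1],1],
    [[0.015,-0.006,0.009],[-2.6,-0.9,2.2],1],
    [[0.023,-0.009,0.013],[-3.9,-1.3,3.2],1],
    [[0.031,-0.012,0.018],[-5.2,-1.7,4.3],1],
    [[0.038,-0.015,0.022],[-6.5,-2.2,5.4],1]
  ]
}}

```text
t: 8.38
eef_pos: [0.3926, 0.0726, 0.5963]
orientation: [-2.338, -1.658, -1.02]
contact_force: [-0.7, -0.2, -1.4]
finger_gap: 0.0114
```

```bash
python3 leg.py 1 1.8
```

```text
pred [0.07, 0.03, -0.94, 2.02, 0.93, 0.71, -2.37] 0.156 0.0
  pred [0.58, 0.42, -0.68, 1.9, 0.74, 0.69, -1.21] 0.315 0.0
  pred [0.47, 0.31, -0.68, 2.24, 1.08, 0.35, -1.24] 0.124 0.0
  pred [0.31, 0.5, -0.49, 2.23, 1.66, 0.32, -1.79] 0.077 0.0
t 8.38 q [-0.11, -0.07, 0.04, 2.07, -0.69, 0.69, 0.03] rows needed 20 left [0.15, -0.085, 0.074] [-26.0, -8.7, 21.6]
[[[0.008, -0.004, 0.004], [-1.3, -0.4, 1.1], 1], [[0.015, -0.009, 0.007], [-2.6, -0.9, 2.2], 1], [[0.023, -0.013, 0.011], [-3.9, -1.3, 3.2], 1], [[0.03, -0.017, 0.015], [-5.2, -1.7, 4.3], 1], [[0.038, -0.021, 0.018], [-6.5, -2.2, 5.4], 1]]
```

{"op": "drive_tool", "data": {
  "motion": [
    [[0.008,-0.004,0.004],[-1.3,-0.4,1.1],1],
    [[0.015,-0.009,0.007],[-2.6,-0.9,2.2],1],
    [[0.023,-0.013,0.011],[-3.9,-1.3,3.2],1],
    [[0.03,-0.017,0.015],[-5.2,-1.7,4.3],1],
    [[0.038,-0.021,0.018],[-6.5,-2.2,5.4],1]
  ]
}}

```text
t: 8.8
eef_pos: [0.3895, 0.1194, 0.5979]
orientation: [-2.496, -1.523, -1.084]
contact_force: [0.4, -1.4, -2.5]
finger_gap: 0.0116
```

```bash
python3 leg.py 1 1.8
```

```text
pred [0.04, 0.03, -0.91, 2.02, 0.93, 0.71, -2.37] 0.159 0.0
  pred [0.56, 0.41, -0.65, 1.9, 0.72, 0.68, -1.2] 0.312 0.0
  pred [0.45, 0.3, -0.65, 2.24, 1.07, 0.34, -1.23] 0.114 0.0
  pred [0.28, 0.49, -0.45, 2.23, 1.67, 0.3, -1.8] 0.056 0.0
t 8.8 q [-0.14, -0.08, -0.13, 2.09, -0.46, 0.49, -0.41] rows needed 15 left [0.107, -0.08, 0.044] [-19.6, -6.5, 16.2]
[[[0.007, -0.005, 0.003], [-1.3, -0.4, 1.1], 1], [[0.014, -0.011, 0.006], [-2.6, -0.9, 2.2], 1], [[0.021, -0.016, 0.009], [-3.9, -1.3, 3.2], 1], [[0.029, -0.021, 0.012], [-5.2, -1.7, 4.3], 1], [[0.036, -0.027, 0.015], [-6.5, -2.2, 5.4], 1]]
```

{"op": "drive_tool", "data": {
  "motion": [
    [[0.007,-0.005,0.003],[-1.3,-0.4,1.1],1],
    [[0.014,-0.011,0.006],[-2.6,-0.9,2.2],1],
    [[0.021,-0.016,0.009],[-3.9,-1.3,3.2],1],
    [[0.029,-0.021,0.012],[-5.2,-1.7,4.3],1],
    [[0.036,-0.027,0.015],[-6.5,-2.2,5.4],1]
  ]
}}

```text
t: 9.22
eef_pos: [0.3866, 0.1669, 0.5986]
orientation: [2.559, 1.327, 1.109]
contact_force: [-0.1, -1.6, -1.3]
finger_gap: 0.012
```

```bash
python3 leg.py 1 1.8
```

```text
pred [0.0, 0.03, -0.87, 2.02, 0.93, 0.71, -2.37] 0.175 0.0
  pred [0.53, 0.4, -0.61, 1.9, 0.69, 0.66, -1.18] 0.306 0.0
  pred [0.41, 0.29, -0.6, 2.24, 1.04, 0.33, -1.2] 0.097 0.0
  pred [0.23, 0.48, -0.38, 2.23, 1.68, 0.26, -1.82] 0.021 0.0
t 9.22 q [-0.05, -0.07, -0.41, 2.09, 0.04, 0.39, -1.12] rows needed 10 left [0.066, -0.063, 0.02] [-13.0, -4.4, 10.7]
[[[0.007, -0.006, 0.002], [-1.3, -0.4, 1.1], 1], [[0.013, -0.013, 0.004], [-2.6, -0.9, 2.1], 1], [[0.02, -0.019, 0.006], [-3.9, -1.3, 3.2], 1], [[0.027, -0.025, 0.008], [-5.2, -1.7, 4.3], 1], [[0.033, -0.031, 0.01], [-6.5, -2.2, 5.4], 1]]
```

```bash
sed -e 's/^q0=.*/q0=env.get_obs()["joint_pos"]/' -e 's/^seeds=.*/W2=[.38,.26,.6,-1.05,.42,.7];W3=[.55,-.1,.45,-.68,.38,.07]\nseeds=[[W2,W3],[W2,Nn],[W2,W2,W3],[W2,[.38,.3,.6,-1.5,.4,.5],Nn]]\nhib=None/' -e '/^\[\[/d' runY2.py > runY3.py; sed -i 's/^hib=None/hib=np.array([.68,.45,.6,2.2,.6,.8])/; s/range(150)/range(90)/; s/min(mm,.12)-0.002/min(mm,.17)-0.01/' runY3.py; head -14 runY3.py; time OMP_NUM_THREADS=1 timeout 575 python3 runY3.py
```

```text
from plan import *
from multiprocessing import Pool
q0=env.get_obs()["joint_pos"]
H=tcp(tgtY,BR,.0108)+BR@[0,.0015,.09];Pl=tcp(tgtY,BR,.0108)+BR@[0,.0015,0.0]
fin=[(H,tool(BR)),(Pl,tool(BR))]
lob=np.array([.38,-.4,.42,-2.2,-.5,-.7]);hib=np.array([.68,.4,.6,2.2,.6,.7])
Nn=[.56,-.02,.45,-.13,0,0]
W2=[.38,.26,.6,-1.05,.42,.7];W3=[.55,-.1,.45,-.68,.38,.07]
seeds=[[W2,W3],[W2,Nn],[W2,W2,W3],[W2,[.38,.3,.6,-1.5,.4,.5],Nn]]
hib=np.array([.68,.45,.6,2.2,.6,.8])
def ev(W,q=q0):
    mm=9;k=0;n=len(W)+2
    for X,R in [(v[:3],mk(*v[3:])) for v in W]+fin:
        q1,m,e=tr(q,X,R); 
0.168 [[0.38, 0.12, 0.59, -1.34, 0.6, 0.58], [0.5, 0.12, 0.49, -1.43, 0.56, 0.49]] [0.5, 0.55, -0.76, 2.23, 1.63, 0.47, -1.74]
0.168 [[0.42, 0.37, 0.57, -1.27, 0.41, 0.53], [0.59, 0.4, 0.48, -1.2, 0.34, 0.54]] [0.44, 0.53, -0.68, 2.23, 1.64, 0.42, -1.75]
0.167 [[0.38, 0.07, 0.6, -1.77, 0.42, 0.23], [0.58, 0.2, 0.44, -1.58, 0.37, 0.23]] [0.44, 0.53, -0.68, 2.23, 1.64, 0.42, -1.75]
0.166 [[0.42, 0.35, 0.6, -1.1, 0.54, 0.49], [0.67, 0.32, 0.45, -1.21, 0.28, 0.55]] [0.45, 0.54, -0.7, 2.23, 1.64, 0.43, -1.75]
0.164 [[0.38, 0.23, 0.6, -1.33, 0.44, 0.7], [0.39, 0.23, 0.58, -1.31, 0.3, 0.47], [0.65, 0.34, 0.48, -1.3, 0.24, 0.38]] [0.55, 0.58, -0.85, 2.23, 1.63, 0.53, -1.72]
0.163 [[0.61, 0.45, 0.53, -1.44, 0.6, 0.58], [0.58, 0.23, 0.43, -1.28, 0.03, 0.4]] [0.46, 0.54, -0.71, 2.23, 1.63, 0.44, -1.74]
real	1m32.464s
user	5m46.216s
sys	0m0.201s
```

```bash
sed -i 's/^W=.*/W=[(np.array([.38,.12,.59]),mk(-1.34,.6,.58)),(np.array([.5,.12,.49]),mk(-1.43,.56,.49)),(H,tool(BR)),(Pl,tool(BR))]/' leg.py; python3 leg.py 0 2.5
```

```text
pred [0.18, -0.05, -0.8, 2.11, 0.92, 0.88, -2.33] 0.184 0.0
  pred [0.11, 0.34, -0.78, 2.01, 1.18, 1.04, -2.64] 0.301 0.0
  pred [0.64, 0.35, -0.91, 2.24, 1.18, 0.45, -1.34] 0.22 0.0
  pred [0.5, 0.55, -0.76, 2.23, 1.63, 0.47, -1.74] 0.213 0.0
t 9.22 q [-0.05, -0.07, -0.41, 2.09, 0.04, 0.39, -1.12] rows needed 16 left [-0.042, 0.022, -0.01] [-28.7, -20.3, 17.3]
[[[-0.003, 0.001, -0.001], [-1.8, -1.3, 1.1], 1], [[-0.005, 0.003, -0.001], [-3.6, -2.5, 2.2], 1], [[-0.008, 0.004, -0.002], [-5.4, -3.8, 3.2], 1], [[-0.01, 0.005, -0.003], [-7.2, -5.1, 4.3], 1], [[-0.013, 0.007, -0.003], [-9.0, -6.3, 5.4], 1]]
```

{"op": "drive_tool", "data": {
  "motion": [
    [[-0.003,0.001,-0.001],[-1.8,-1.3,1.1],1],
    [[-0.005,0.003,-0.001],[-3.6,-2.5,2.2],1],
    [[-0.008,0.004,-0.002],[-5.4,-3.8,3.2],1],
    [[-0.01,0.005,-0.003],[-7.2,-5.1,4.3],1],
    [[-0.013,0.007,-0.003],[-9.0,-6.3,5.4],1]
  ]
}}

```text
t: 9.63
eef_pos: [0.3847, 0.1517, 0.596]
orientation: [2.548, 1.06, 1.025]
contact_force: [-0.4, -0.3, -0.4]
finger_gap: 0.0116
```

```bash
python3 leg.py 0 3
```

```text
pred [0.16, -0.05, -0.78, 2.11, 0.92, 0.88, -2.33] 0.288 0.0
  pred [0.09, 0.34, -0.76, 2.01, 1.18, 1.03, -2.64] 0.305 0.0
  pred [0.63, 0.35, -0.89, 2.24, 1.17, 0.44, -1.33] 0.209 0.0
  pred [0.48, 0.55, -0.74, 2.23, 1.63, 0.46, -1.74] 0.2 0.0
t 9.63 q [0.09, -0.08, -0.6, 2.09, 0.5, 0.48, -1.68] rows needed 9 left [-0.027, 0.018, -0.001] [-19.6, -14.0, 11.9]
[[[-0.003, 0.002, -0.0], [-2.2, -1.6, 1.3], 1], [[-0.006, 0.004, -0.0], [-4.4, -3.1, 2.6], 1], [[-0.009, 0.006, -0.0], [-6.5, -4.7, 4.0], 1], [[-0.012, 0.008, -0.001], [-8.7, -6.2, 5.3], 1], [[-0.015, 0.01, -0.001], [-10.9, -7.8, 6.6], 1]]
```

{"op": "drive_tool", "data": {
  "motion": [
    [[-0.005,0.004,0],[-4,-2.8,2.4],1],
    [[-0.011,0.007,0],[-8,-5.6,4.8],1],
    [[-0.016,0.011,0],[-12,-8.4,7.2],1],
    [[-0.022,0.014,-0.001],[-16,-11.2,9.6],1],
    [[-0.027,0.018,-0.001],[-19.6,-14,11.9],1]
  ]
}}

```text
t: 10.05
eef_pos: [0.3803, 0.1199, 0.5903]
orientation: [2.449, 0.512, 0.829]
contact_force: [0.2, -0.9, -2.1]
finger_gap: 0.0114
```

```bash
python3 leg.py 1 5
```

```text
pred [0.08, 0.34, -0.75, 2.01, 1.17, 1.02, -2.63] 0.307 0.0
  pred [0.62, 0.34, -0.87, 2.24, 1.17, 0.43, -1.33] 0.203 0.0
  pred [0.47, 0.54, -0.72, 2.23, 1.63, 0.45, -1.74] 0.192 0.0
t 10.05 q [0.14, -0.02, -0.79, 2.08, 0.95, 0.92, -2.36] rows needed 6 left [0.044, -0.034, 0.146] [-0.1, -8.0, 4.8]
[[[0.007, -0.006, 0.024], [-0.0, -1.3, 0.8], 1], [[0.015, -0.011, 0.049], [-0.0, -2.7, 1.6], 1], [[0.022, -0.017, 0.073], [-0.1, -4.0, 2.4], 1], [[0.029, -0.023, 0.097], [-0.1, -5.3, 3.2], 1], [[0.036, -0.029, 0.122], [-0.1, -6.7, 4.0], 1]]
```

{"op": "drive_tool", "data": {
  "motion": [
    [[0.009,-0.007,0.03],[0,-1.6,1.0],1],
    [[0.018,-0.014,0.06],[0,-3.2,1.9],1],
    [[0.027,-0.02,0.09],[0,-4.8,2.9],1],
    [[0.036,-0.028,0.12],[0,-6.4,3.8],1],
    [[0.044,-0.034,0.146],[0,-8,4.8],1]
  ]
}}

```text
t: 10.47
eef_pos: [0.5019, 0.1206, 0.4878]
orientation: [2.525, 0.364, 0.681]
contact_force: [0.1, -1.3, -0.8]
finger_gap: 0.0112
```

```bash
python3 leg.py 2 5; python3 -c "
from h import *
s=shots('w2')
cv2.imwrite('pics/w2z.png',np.hstack([s['side'][60:330,100:400],s['top'][60:330,130:430]])[:,:,::-1])"
```

```text
pred [0.62, 0.35, -0.88, 2.24, 1.17, 0.44, -1.33] 0.206 0.0
  pred [0.48, 0.54, -0.73, 2.23, 1.63, 0.45, -1.74] 0.196 0.0
t 10.47 q [0.06, 0.36, -0.75, 1.98, 1.18, 1.04, -2.64] rows needed 13 left [-0.112, 0.066, 0.088] [18.2, 12.0, -60.5]
[[[-0.009, 0.005, 0.007], [1.4, 0.9, -4.7], 1], [[-0.017, 0.01, 0.014], [2.8, 1.9, -9.3], 1], [[-0.026, 0.015, 0.02], [4.2, 2.8, -14.0], 1], [[-0.034, 0.02, 0.027], [5.6, 3.7, -18.6], 1], [[-0.043, 0.025, 0.034], [7.0, 4.6, -23.3], 1]]
```

View pics/w2z.png

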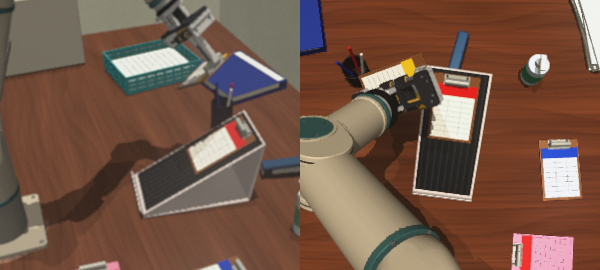

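The board is above the pens and will swing away from them. Continuing to the hover.

{"op": "drive_tool", "data": {
  "motion": [
    [[-0.009,0.005,0.007],[1.4,0.9,-4.7],1],
    [[-0.017,0.01,0.014],[2.8,1.9,-9.3],1],
    [[-0.026,0.015,0.02],[4.2,2.8,-14.0],1],
    [[-0.034,0.02,0.027],[5.6,3.7,-18.6],1],
    [[-0.043,0.025,0.034],[7.0,4.6,-23.3],1]
  ]
}}

```text
t: 10.98
eef_pos: [0.4849, 0.0698, 0.4607]
orientation: [2.423, 0.949, 0.615]
contact_force: [-0.4, 0.1, -1.3]
finger_gap: 0.0115
```

```bash
python3 leg.py 2 5
```

```text
pred [0.62, 0.35, -0.89, 2.24, 1.17, 0.44, -1.33] 0.208 0.0
  pred [0.48, 0.54, -0.73, 2.23, 1.63, 0.46, -1.74] 0.2 0.0
t 10.98 q [0.26, 0.33, -0.79, 2.12, 1.26, 0.77, -2.24] rows needed 8 left [-0.084, 0.014, 0.047] [11.3, 7.3, -36.8]
[[[-0.01, 0.002, 0.006], [1.4, 0.9, -4.6], 1], [[-0.021, 0.004, 0.012], [2.8, 1.8, -9.2], 1], [[-0.031, 0.005, 0.018], [4.2, 2.7, -13.8], 1], [[-0.042, 0.007, 0.024], [5.7, 3.7, -18.4], 1], [[-0.052, 0.009, 0.03], [7.1, 4.6, -23.0], 1]]
```

{"op": "drive_tool", "data": {
  "motion": [
    [[-0.01,0.002,0.006],[1.4,0.9,-4.6],1],
    [[-0.021,0.004,0.012],[2.8,1.8,-9.2],1],
    [[-0.031,0.005,0.018],[4.2,2.7,-13.8],1],
    [[-0.042,0.007,0.024],[5.7,3.7,-18.4],1],
    [[-0.052,0.009,0.03],[7.1,4.6,-23.0],1]
  ]
}}

```text
t: 11.4
eef_pos: [0.4713, 0.019, 0.4298]
orientation: [2.227, 1.495, 0.519]
contact_force: [0.8, -0.5, -0.7]
finger_gap: 0.0119
```

```bash
python3 leg.py 2 5
```

```text
pred [0.63, 0.35, -0.89, 2.24, 1.18, 0.44, -1.34] 0.212 0.0
  pred [0.49, 0.55, -0.74, 2.23, 1.63, 0.46, -1.74] 0.205 0.0
t 11.4 q [0.46, 0.34, -0.83, 2.19, 1.26, 0.54, -1.74] rows needed 3 left [-0.033, -0.006, 0.015] [4.2, 2.8, -13.8]
[[[-0.011, -0.002, 0.005], [1.4, 0.9, -4.6], 1], [[-0.022, -0.004, 0.01], [2.8, 1.8, -9.2], 1], [[-0.033, -0.006, 0.015], [4.2, 2.8, -13.8], 1]]
```

{"op": "drive_tool", "data": {
  "motion": [
    [[-0.011,-0.002,0.005],[1.4,0.9,-4.6],1],
    [[-0.022,-0.004,0.01],[2.8,1.8,-9.2],1],
    [[-0.033,-0.006,0.015],[4.2,2.8,-13.8],1],
    [[-0.033,-0.006,0.015],[4.2,2.8,-13.8],1],
    [[-0.033,-0.006,0.015],[4.2,2.8,-13.8],1]
  ]
}}

```text
t: 11.82
eef_pos: [0.4629, -0.012, 0.4111]
orientation: [2.069, 1.794, 0.451]
contact_force: [0.6, 0.1, -1.2]
finger_gap: 0.0114
```

```bash
python3 leg.py 3 5;python3 -c "
from h import *
st();go(tcp(tgtY,BR,.0108)+BR@[0,.0015,.03],BR,'30up')
s=shots('h3')
a=[cv2.resize(s['side'][100:290,200:400],None,fx=2,fy=2),cv2.resize(s['top'][100:290,200:360],None,fx=2,fy=2)]
cv2.imwrite('pics/h3z.png',np.hstack(a)[:,:,::-1])"
```

```text
pred [0.49, 0.55, -0.75, 2.23, 1.63, 0.47, -1.74] 0.219 0.0
t 11.82 q [0.6, 0.38, -0.88, 2.21, 1.2, 0.47, -1.37] rows needed 3 left [0.001, 0.0, 0.089] [0.0, 0.1, -0.5]
[[[0.0, 0.0, 0.03], [0.0, 0.0, -0.2], 1], [[0.001, 0.0, 0.06], [0.0, 0.1, -0.4], 1], [[0.001, 0.0, 0.089], [0.0, 0.1, -0.5], 1]]
{'t': 11.8167, 'eef_pos': [0.4629, -0.012, 0.4111], 'contact_force': [0.5785, 0.1058, -1.1508], 'torque': [0.0232, 0.543, -0.0123], 'finger_gap': 0.0114, 'joint_pos': [0.6014, 0.3782, -0.8833, 2.213, 1.2009, 0.4667, -1.3682]}
30up shift [0.0007, 0.0, 0.0594] turn [0.04, 0.08, -0.54] |d| 0.059 t 11.82
```

View pics/h3z.png

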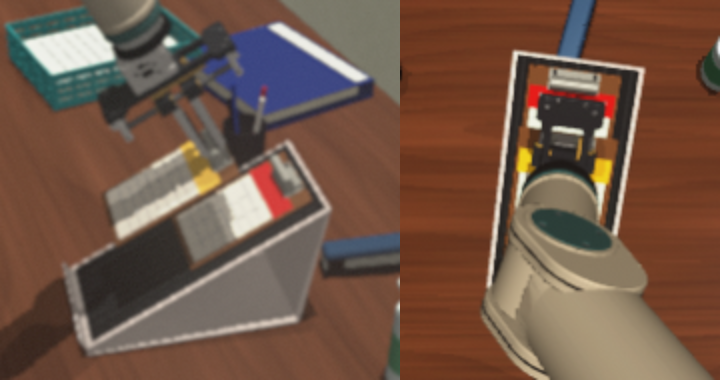

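The arm is at the hover in a comfortable configuration, with the yellow board parallel to the slope and in line above red. I'm going down to 25 mm and checking there.

{"op": "drive_tool", "data": {
  "motion": [
    [[0,0,0.02],[0,0,-0.3],1],
    [[0,0,0.04],[0,0,-0.5],1],
    [[0,0,0.055],[0,0,-0.5],1],
    [[0.001,0,0.065],[0,0,-0.5],1],
    [[0.001,0,0.065],[0,0,-0.5],1]
  ]
}}

```text
t: 12.33
eef_pos: [0.4939, -0.0143, 0.3522]
orientation: [2.06, 1.807, 0.448]
contact_force: [-0.3, 0.1, -1.3]
finger_gap: 0.0117
```

```bash
python3 -c "
from h import *
st();go(tcp(tgtY,BR,.0108)+BR@[0,.0015,0],BR,'place')
s=shots('h4')
im=s['side']; h=cv2.cvtColor(im,cv2.COLOR_RGB2HSV)
o=env.get_obs();Rc=Ro.from_rotvec(o['orientation']).as_matrix();B=np.column_stack([Rc[:,1],Rc[:,0],-Rc[:,2]])
clip=o['eef_pos']-B[:,2]*(.1908)-B[:,1]*.0015
sy=clip+B@[-.026,0,-.012]
print('expected strip px',{n:proj(n,[sy])[0] for n in s})
for n in s: print(n,[(b[0],b[1],b[2]) for b in blobs(mask(s[n],'yellow'),20)])
z=np.hstack([cv2.resize(s['side'][150:270,240:380],None,fx=3,fy=3),cv2.resize(s['top'][110:230,230:350],None,fx=3,fy=3)])
cv2.imwrite('pics/h4z.png',z[:,:,::-1])"
```

```text
{'t': 12.3333, 'eef_pos': [0.4939, -0.0143, 0.3522], 'contact_force': [-0.2787, 0.1482, -1.308], 'torque': [-0.0609, 0.5375, 0.0029], 'finger_gap': 0.0117, 'joint_pos': [0.483, 0.5185, -0.7614, 2.2113, 1.5261, 0.4661, -1.6512]}
place shift [-0.0011, 0.0004, 0.0228] turn [-0.1, -0.02, 0.1] |d| 0.023 t 12.33
expected strip px {'side': array([309.99988002, 198.23447787]), 'top': array([281.48024153, 176.26211175])}
side []
top [(21, array([474.43, 121.57]), array([471, 120,   8,   4], dtype=int32)), (52, array([263.1 , 172.56]), array([261, 168,   6,  11], dtype=int32)), (73, array([299.75, 177.9 ]), array([296, 173,   8,  11], dtype=int32))]
```

View pics/h4z.png

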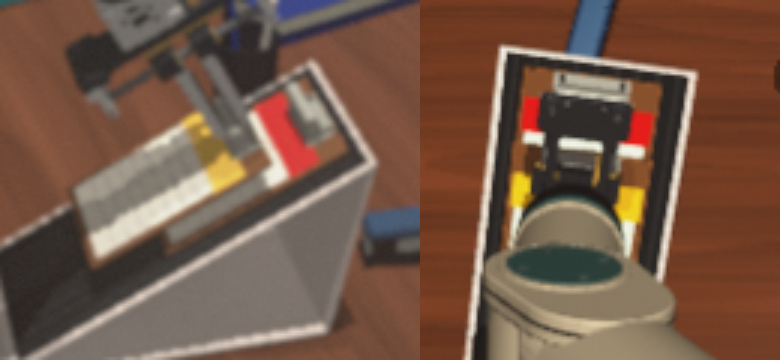

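{"op": "drive_tool", "data": {
  "motion": [
    [[-0.001,-0.003,0.006],[0,0,0],1],
    [[-0.001,-0.003,0.011],[0,0,0],1],
    [[-0.001,-0.003,0.015],[0,0,0],1],
    [[-0.001,-0.003,0.018],[0,0,0],1],
    [[-0.001,-0.003,0.018],[0,0,0],1]
  ]
}}

```text
t: 12.85
eef_pos: [0.4991, -0.0176, 0.3356]
orientation: [2.06, 1.805, 0.447]
contact_force: [-0.4, 0.2, -0.5]
finger_gap: 0.0117
```

{"op": "drive_tool", "data": {
  "motion": [
    [[0,0,0.001],[0,0,0],1],
    [[0,0,0.002],[0,0,0],1],
    [[0,0,0.002],[0,0,0],1]
  ]
}}

```text
t: 13.1
eef_pos: [0.4998, -0.0177, 0.334]
orientation: [2.06, 1.805, 0.447]
contact_force: [-0.5, -0.4, -1.1]
finger_gap: 0.0115
```

{"op": "drive_tool", "data": {
  "motion": [
    [[0,0,0.001],[0,0,0],1],
    [[0,0,0.002],[0,0,0],1],
    [[0,0,0.002],[0,0,0],1]
  ]
}}

```text
t: 13.35
eef_pos: [0.5007, -0.0179, 0.3321]
orientation: [2.06, 1.805, 0.447]
contact_force: [-0.3, -0.1, -1.6]
finger_gap: 0.0116
```

{"op": "drive_tool", "data": {
  "motion": [
    [[0,0,0.001],[0,0,0],1],
    [[0,0,0.0015],[0,0,0],1],
    [[0,0,0.0015],[0,0,0],1]
  ]
}}

```text
t: 13.6
eef_pos: [0.5014, -0.018, 0.3307]
orientation: [2.06, 1.805, 0.447]
contact_force: [-0.2, 0.5, -0.5]
finger_gap: 0.0113
```

{"op": "drive_tool", "data": {
  "motion": [
    [[0,0,0.001],[0,0,0],1],
    [[0,0,0.0015],[0,0,0],1],
    [[0,0,0.0015],[0,0,0],1]
  ]
}}

```text
t: 13.85
eef_pos: [0.502, -0.018, 0.3297]
orientation: [2.06, 1.805, 0.447]
contact_force: [-1.5, -1.3, 1.6]
finger_gap: 0.0116
```

```bash
python3 -c "
from h import *
st();go(tcp(tgtY,BR,.0108)+BR@[0,.0015,0],BR,'place')
s=shots('h5')
z=np.hstack([cv2.resize(s['side'][150:270,240:380],None,fx=3,fy=3),cv2.resize(s['top'][110:230,230:350],None,fx=3,fy=3)])
cv2.imwrite('pics/h5z.png',z[:,:,::-1])"
```

```text
{'t': 13.85, 'eef_pos': [0.502, -0.018, 0.3297], 'contact_force': [-1.5045, -1.2594, 1.5787], 'torque': [-0.0326, 0.6411, -0.0366], 'finger_gap': 0.0116, 'joint_pos': [0.473, 0.5752, -0.7499, 2.2132, 1.6472, 0.4875, -1.754]}
place shift [0.0014, 0.0034, -0.001] turn [-0.06, 0.09, 0.08] |d| 0.004 t 13.85
```

View pics/h5z.png

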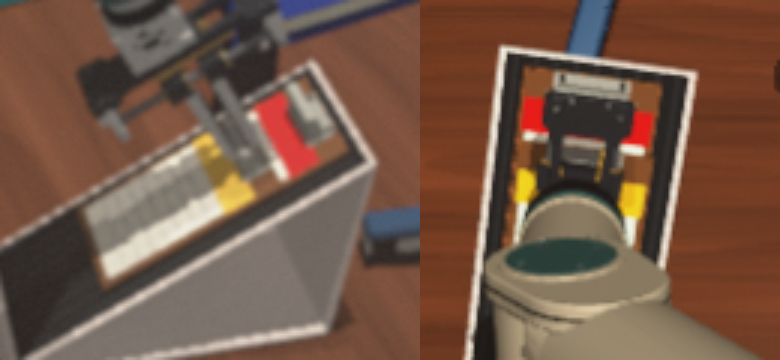

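{"op": "drive_tool", "data": {
  "motion": [
    [[0,0,0.001],[0,0,0],1],
    [[0,0,0.001],[0,0,0],1]
  ]
}}

```text
t: 14.12
eef_pos: [0.5019, -0.0178, 0.3295]
orientation: [2.058, 1.805, 0.447]
contact_force: [-9.6, -0.2, 14.3]
finger_gap: 0.0117
```

{"op": "drive_tool", "data": {
  "motion": [
    [[0,0,0],[0,0,0],0.5],
    [[0,0,0],[0,0,0],0.5],
    [[0,0,0],[0,0,0],0.5],
    [[0,0,0],[0,0,0],0.5],
    [[0,0,0],[0,0,0],0.5]
  ]
}}

```text
t: 14.53
eef_pos: [0.5027, -0.0181, 0.3285]
orientation: [2.06, 1.805, 0.447]
contact_force: [0.2, -0.2, -0.5]
finger_gap: 0.0236
```

```bash
python3 -c "
from h import *
st()"
```

```text
{'t': 14.5333, 'eef_pos': [0.5027, -0.0181, 0.3285], 'contact_force': [0.2038, -0.2394, -0.5377], 'torque': [-0.0661, 0.4908, 0.0402], 'finger_gap': 0.0236, 'joint_pos': [0.4726, 0.5783, -0.7492, 2.2123, 1.6511, 0.4883, -1.757]}
```

Firm contact at 17 N, then released. I'm drawing back square off the slope.

{"op": "drive_tool", "data": {
  "motion": [
    [[0,0,-0.012],[0,0,0],0.5],
    [[0,0,-0.03],[0,0,0],0.5],
    [[0,0,-0.055],[0,0,0],0.5],
    [[0,0,-0.08],[0,0,0],0.5],
    [[0,0,-0.11],[0,0,0],0.5]
  ]
}}

```text
t: 14.95
eef_pos: [0.4509, -0.011, 0.426]
orientation: [2.061, 1.807, 0.446]
contact_force: [0.4, -0.5, 0.7]
finger_gap: 0.0238
```

```bash
python3 -c "
from h import *
st()
s=shots('r1')
z=np.hstack([cv2.resize(s['side'][150:270,240:380],None,fx=3,fy=3),cv2.resize(s['top'][110:230,230:350],None,fx=3,fy=3)])
cv2.imwrite('pics/r1z.png',z[:,:,::-1])"
```

```text
{'t': 14.95, 'eef_pos': [0.4509, -0.011, 0.426], 'contact_force': [0.4157, -0.4815, 0.6552], 'torque': [-0.045, 0.5379, -0.0286], 'finger_gap': 0.0238, 'joint_pos': [0.6206, 0.3267, -0.8871, 2.2168, 1.0825, 0.4518, -1.2493]}
```

View pics/r1z.png

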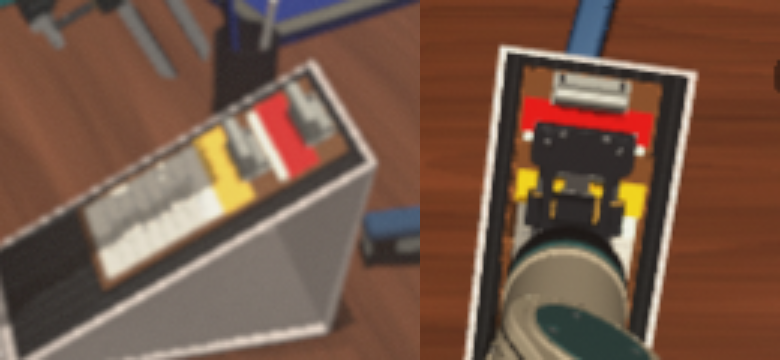

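```bash
cat > runB.py <<'E'
from plan import *
from multiprocessing import Pool
q0=env.get_obs()["joint_pos"]
A=tcp(clipB,BB);
HB=tcp(tgtB,BR)+BR@[0,0,.09];PB=tcp(tgtB,BR)
def seq(pre,post,flip):
    F=RZ(np.pi) if flip else np.eye(3)
    return [(v[:3],mk(*v[3:])@F) for v in pre]+[(A+[0,0,.1],tool(BB)@F),(A,tool(BB)@F),(A+[0,0,.19],tool(BB)@F)]+[(v[:3],mk(*v[3:])@F) for v in post]+[(HB,tool(BR)@F),(PB,tool(BR)@F)]
def ev(pre,post,flip,q=q0,verb=0):
    mm=9;k=0;L=seq(pre,post,flip);n=len(L)
    for X,R in L:
        q1,m,e=tr(q,X,R)
        if verb: print(np.round(q1,2).tolist(),round(m,3),round(e,4))
        if e>.01: return -n+k+max(-1,min(0,m))
        mm=min(mm,m);q=q1;k+=1
    return min(mm,.2)
lob=np.array([.40,-.4,.42,-1.8,-.3,-.7]);hib=np.array([.62,.2,.6,1.8,.6,.7])
def climb(s):
    rng=np.random.default_rng(s); npre,npost=[(1,1),(1,0),(0,1),(2,1)][s%4]; best=None
    for i in range(130):
        if i<30: W=rng.uniform(lob,hib,size=(npre+npost,6))
        else: W=np.clip(best[1]+rng.normal(size=best[1].shape)*(hib-lob)*max(.05,.25*.985**i)*(rng.random(best[1].shape)<.5),lob,hib)
        f=ev(W[:npre],W[npre:],0)
        if best is None or f>best[0]: best=(f,W,npre)
    return best
if __name__=="__main__":
    print(ev([],[],0,verb=1)); print(ev([],[],1,verb=1))
    with Pool() as p: r=p.map(climb,range(16))
    r.sort(key=lambda a:-a[0])
    for m,W,n in r[:6]: print(round(m,3),n,np.round(W,2).tolist())
E
time OMP_NUM_THREADS=1 timeout 575 python3 runB.py
```

```text
[1.1, 0.88, -0.96, 1.7, 0.83, 1.03, -0.11] 0.225 0.0
[1.05, 1.0, -0.86, 1.74, 0.96, 0.89, -0.21] 0.307 0.0
[1.14, 0.78, -1.04, 1.61, 0.71, 1.17, -0.02] 0.213 0.0
[0.46, 0.28, -0.68, 2.4, 1.46, 0.31, -1.67] 0.068 0.0003
[0.45, 0.55, -0.72, 2.39, 1.95, 0.5, -2.11] 0.066 0.0
0.06633926666460788
[0.76, 0.71, -0.34, 1.7, 0.31, 0.79, -2.82] 0.123 0.0
[0.73, 0.85, -0.28, 1.74, 0.37, 0.6, -2.87] 0.07 0.0
[0.79, 0.61, -0.38, 1.61, 0.26, 0.97, -2.77] 0.082 0.0
[0.7, 0.44, -0.4, 1.96, 0.21, 0.61, -2.97] -0.032 9.0
-2.031982729841284
0.068 0 [[0.52, -0.1, 0.49, -0.11, -0.18, -0.09]]
0.068 0 [[0.56, 0.04, 0.6, -0.45, -0.29, -0.26]]
0.068 2 [[0.48, -0.17, 0.45, 1.16, -0.16, -0.61], [0.43, -0.35, 0.54, -0.59, 0.48, -0.21], [0.57, -0.11, 0.52, -0.03, -0.29, -0.32]]
0.068 1 [[0.41, -0.04, 0.56, -0.56, 0.5, -0.43], [0.52, 0.0, 0.54, -0.44, -0.11, -0.47]]
0.068 2 [[0.59, 0.04, 0.56, -1.11, 0.52, -0.08], [0.42, -0.24, 0.46, -0.87, -0.15, 0.1], [0.45, -0.05, 0.51, -0.35, -0.23, -0.31]]
0.068 1 [[0.45, 0.08, 0.58, -0.97, 0.51, -0.17], [0.53, 0.09, 0.52, 0.32, -0.2, -0.22]]
real	3m25.341s
user	12m27.448s
sys	0m0.214s
```

```bash
cat > legB.py <<'E'
from rows import *
A=tcp(clipB,BB)
W={"hi":(A+[0,0,.2],tool(BB)),"up":(A+[0,0,.06],tool(BB)),"A":(A,tool(BB))}
rows(*W[sys.argv[1]],claw=float(sys.argv[2]),dg=float(sys.argv[3]))
E
python3 legB.py hi -0.3 5.5; python3 -c "
from h import *
print(tri({'side':(408,272),'top':(366,129)}),onz('top',(366,129),.09),onz('side',(405,293),0))"
```

```text
t 15.05 q [0.62, 0.32, -0.89, 2.22, 1.08, 0.45, -1.25] rows needed 12 left [-0.329, 0.083, 0.071] [28.1, 2.6, -9.9]
[[[-0.027, 0.007, 0.006], [2.3, 0.2, -0.8], -0.3], [[-0.055, 0.014, 0.012], [4.7, 0.4, -1.6], -0.3], [[-0.082, 0.021, 0.018], [7.0, 0.6, -2.5], -0.3], [[-0.11, 0.028, 0.024], [9.4, 0.9, -3.3], -0.3], [[-0.137, 0.035, 0.03], [11.7, 1.1, -4.1], -0.3]]
(array([ 0.72480801, -0.2772292 ,  0.06361232]), [array([ 0.89, -0.3 ]), array([-0.25,  0.75])]) [ 0.71816944 -0.27107903  0.09      ] [ 7.18456080e-01 -2.85167314e-01 -1.11022302e-16]
```

{"op": "drive_tool", "data": {
  "motion": [
    [[-0.027,0.007,0.006],[2.3,0.2,-0.8],-0.3],
    [[-0.055,0.014,0.012],[4.7,0.4,-1.6],-0.3],
    [[-0.082,0.021,0.018],[7.0,0.6,-2.5],-0.3],
    [[-0.11,0.028,0.024],[9.4,0.9,-3.3],-0.3],
    [[-0.137,0.035,0.03],[11.7,1.1,-4.1],-0.3]
  ]
}}

```text
t: 15.47
eef_pos: [0.4781, -0.1551, 0.4151]
orientation: [2.122, 2.003, 0.271]
contact_force: [1.1, 0.5, 0.2]
finger_gap: 0.0534
```

```bash
python3 legB.py hi -0.3 5.5
```

```text
t 15.47 q [1.01, 0.53, -1.07, 2.02, 0.78, 0.7, -0.56] rows needed 7 left [-0.193, 0.042, 0.024] [16.0, 1.4, -5.8]
[[[-0.028, 0.006, 0.003], [2.3, 0.2, -0.8], -0.3], [[-0.055, 0.012, 0.007], [4.6, 0.4, -1.7], -0.3], [[-0.083, 0.018, 0.01], [6.9, 0.6, -2.5], -0.3], [[-0.11, 0.024, 0.014], [9.1, 0.8, -3.3], -0.3], [[-0.138, 0.03, 0.017], [11.4, 1.0, -4.1], -0.3]]
```

```bash
cat > simB.py <<'E'
from plan import *
A=tcp(clipB,BB);HB=tcp(tgtB,BR)+BR@[0,0,.09];PB=tcp(tgtB,BR)
T=tool(BB)
for L in ([(A+[0,0,.2],T),(A+[0,0,.06],T)],[(A+[0,0,.1],T)]):
    q=env.get_obs()["joint_pos"]
    for X,R in L+[(A,T),(A+[0,0,.17],T),(HB,tool(BR)),(PB,tool(BR))]:
        q,m,e=tr(q,X,R); print(np.round(q,2).tolist(),round(m,3),round(e,4))
    print()
E
python3 simB.py; python3 - <<'E'
import sys; sys.path.insert(0,".")
from rows import *
A=tcp(clipB,BB); rows(A+[0,0,.1],tool(BB),claw=-.3)
E
```

```text
[1.14, 0.77, -1.06, 1.6, 0.71, 1.2, -0.02] 0.155 0.0
[1.09, 0.93, -0.93, 1.72, 0.89, 0.98, -0.15] 0.209 0.0
[1.06, 1.0, -0.87, 1.74, 0.97, 0.9, -0.21] 0.33 0.0
[1.13, 0.8, -1.03, 1.64, 0.75, 1.15, -0.05] 0.216 0.0
[0.5, 0.29, -0.73, 2.4, 1.46, 0.33, -1.67] 0.068 0.0002
[0.47, 0.56, -0.75, 2.39, 1.93, 0.51, -2.1] 0.066 0.0

[1.1, 0.88, -0.96, 1.7, 0.83, 1.03, -0.11] 0.188 0.0
[1.05, 1.0, -0.86, 1.74, 0.96, 0.89, -0.21] 0.308 0.0
[1.13, 0.8, -1.02, 1.64, 0.74, 1.14, -0.04] 0.228 0.0
[0.47, 0.28, -0.7, 2.4, 1.46, 0.32, -1.67] 0.068 0.0003
[0.46, 0.55, -0.73, 2.39, 1.95, 0.5, -2.11] 0.066 0.0

t 15.47 q [1.01, 0.53, -1.07, 2.02, 0.78, 0.7, -0.56] rows needed 8 left [-0.192, 0.014, 0.12] [16.0, 1.4, -5.8]
[[[-0.024, 0.002, 0.015], [2.0, 0.2, -0.7], -0.3], [[-0.048, 0.004, 0.03], [4.0, 0.4, -1.4], -0.3], [[-0.072, 0.005, 0.045], [6.0, 0.5, -2.2], -0.3], [[-0.096, 0.007, 0.06], [8.0, 0.7, -2.9], -0.3], [[-0.12, 0.009, 0.075], [10.0, 0.9, -3.6], -0.3]]
```

Both routes work. I'll take the "up" route, which goes straight to 100 mm above.

{"op": "drive_tool", "data": {
  "motion": [
    [[-0.024,0.002,0.015],[2.0,0.2,-0.7],-0.5],
    [[-0.048,0.004,0.03],[4.0,0.4,-1.4],-0.5],
    [[-0.072,0.005,0.045],[6.0,0.5,-2.2],-0.5],
    [[-0.096,0.007,0.06],[8.0,0.7,-2.9],-0.5],
    [[-0.12,0.009,0.075],[10.0,0.9,-3.6],-0.5]
  ]
}}

```text
t: 15.88
eef_pos: [0.5004, -0.277, 0.3456]
orientation: [2.158, 2.17, 0.105]
contact_force: [0.3, -0.0, 0.8]
finger_gap: 0.0708
```

```bash
python3 legB.py up -0.5 5.5
```

```text
t 15.88 q [1.07, 0.77, -1.0, 1.83, 0.81, 0.89, -0.28] rows needed 4 left [-0.073, 0.004, 0.081] [6.0, 0.6, -2.2]
[[[-0.018, 0.001, 0.02], [1.5, 0.1, -0.5], -0.5], [[-0.037, 0.002, 0.041], [3.0, 0.3, -1.1], -0.5], [[-0.055, 0.003, 0.061], [4.5, 0.4, -1.6], -0.5], [[-0.073, 0.004, 0.081], [6.0, 0.6, -2.2], -0.5]]
```

{"op": "drive_tool", "data": {
  "motion": [
    [[-0.018,0.001,0.02],[1.5,0.1,-0.5],-0.5],
    [[-0.037,0.002,0.041],[3.0,0.3,-1.1],-0.5],
    [[-0.055,0.003,0.061],[4.5,0.4,-1.6],-0.5],
    [[-0.073,0.004,0.081],[6.0,0.6,-2.2],-0.5],
    [[-0.073,0.004,0.081],[6.0,0.6,-2.2],-0.5]
  ]
}}

```text
t: 16.3
eef_pos: [0.512, -0.3527, 0.2622]
orientation: [-2.175, -2.261, 0.005]
contact_force: [-1.0, -0.6, -0.6]
finger_gap: 0.07
```

```bash
python3 legB.py A -0.5 5.5; python3 - <<'E'
import sys; sys.path.insert(0,".")
from h import *
s=shots('b1')
for n in s:
  for c in ('blue','yellow','white'): print(n,c,[(b[0],b[1].tolist(),b[2].tolist()) for b in blobs(mask(s[n],c),80) if 230<b[1][0]<420 and 120<b[1][1]<400])
h=cv2.cvtColor(s['side'],cv2.COLOR_RGB2HSV); m=((h[:,:,0]<5)|(h[:,:,0]>174))&(h[:,:,1]>150)&(h[:,:,2]>150)
print('side red',[(b[0],b[1]) for b in blobs(m.astype(np.uint8))],'top red',[(b[0],b[1]) for b in blobs(mask(s['top'],'red'))])
z=np.hstack([cv2.resize(s['side'][160:390,220:400],None,fx=2.2,fy=2.2),cv2.resize(s['top'][100:330,240:410],None,fx=2.2,fy=2.2)])
cv2.imwrite('pics/b1z.png',z[:,:,::-1])
E
```

```text
t 16.3 q [1.06, 0.94, -0.91, 1.7, 0.88, 0.97, -0.15] rows needed 2 left [0.002, 0.002, 0.056] [-0.3, -0.0, -0.3]
[[[0.001, 0.001, 0.028], [-0.2, -0.0, -0.1], -0.5], [[0.002, 0.002, 0.056], [-0.3, -0.0, -0.3], -0.5]]
side blue [(111, [340.21, 350.08], [333, 344, 16, 13])]
side yellow []
side white [(362, [358.77, 125.65], [334, 111, 51, 30]), (120, [328.91, 133.03], [297, 119, 64, 29]), (204, [324.39, 197.79], [311, 188, 25, 22]), (1079, [290.42, 220.06], [269, 199, 45, 43]), (692, [268.81, 249.34], [231, 221, 103, 54]), (132, [408.3, 240.94], [399, 237, 20, 11]), (430, [411.52, 258.44], [398, 246, 26, 27]), (288, [292.67, 267.72], [252, 260, 75, 16]), (869, [294.77, 341.4], [272, 325, 52, 38]), (607, [311.3, 360.33], [285, 347, 53, 28])]
top blue []
top yellow [(380, [282.99, 174.66], [262, 167, 43, 16])]
top white [(302, [368.91, 123.16], [359, 114, 21, 20]), (954, [278.96, 205.24], [243, 126, 79, 135]), (94, [285.88, 141.35], [275, 135, 24, 10]), (145, [284.57, 158.96], [265, 154, 40, 10]), (101, [283.76, 165.79], [272, 159, 25, 11]), (1547, [279.52, 199.73], [259, 178, 43, 44]), (547, [382.07, 240.54], [373, 218, 25, 40]), (245, [403.67, 241.32], [397, 227, 13, 30])]
side red [(50, array([331.1 , 192.68])), (393, array([194.11, 339.39]))] top red [(416, array([285.13, 150.45])), (332, array([355.85, 315.29]))]
```

View pics/b1z.png

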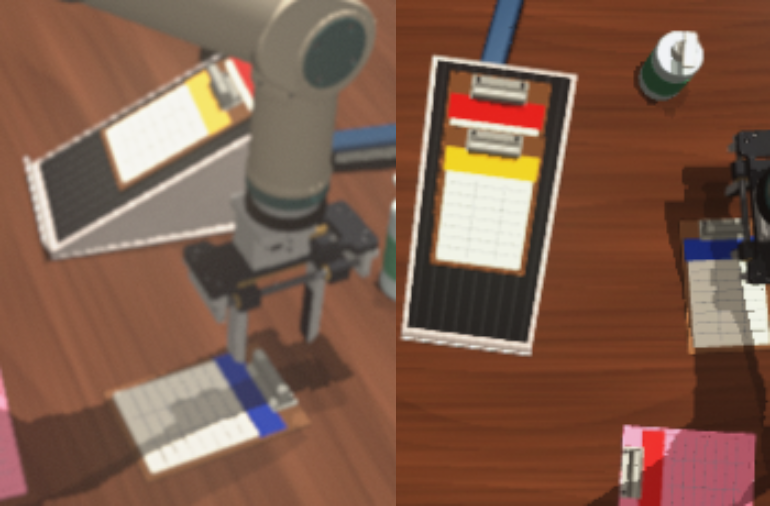

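```bash
cat >> h.py <<'E'
def onpl(uv,h):
    o,d=ray("top",uv); return o+d*((_p0+_n*h-o)@_n)/(d@_n)
stripY2=onpl((282.99,174.66),.008); formY2=onpl((279.52,199.73),.008)
E
python3 - <<'E'
from h import *
print("rel strip in red", BR.T@(stripY2-stripR), "yaw rel",[np.arctan2(*(BR.T@(stripY2-formY2))[[1,0]])],"form d",np.linalg.norm(stripY2-formY2))
E
```

```text
rel strip in red [-0.06424837 -0.00287484  0.004     ] yaw rel [np.float64(-0.002490414128698989)] form d 0.07063581250581992
```

{"op": "drive_tool", "data": {
  "motion": [
    [[0.001,0.001,0.02],[-0.2,0,-0.2],-0.5],
    [[0.002,0.002,0.04],[-0.3,0,-0.3],-0.5],
    [[0.002,0.002,0.052],[-0.3,0,-0.3],-0.5],
    [[0.002,0.002,0.056],[-0.3,0,-0.3],-0.5],
    [[0.002,0.002,0.056],[-0.3,0,-0.3],0.3]
  ],
  "newtons": 45
}}

```text
t: 16.82
eef_pos: [0.5155, -0.3458, 0.2121]
orientation: [2.161, 2.274, 0.01]
contact_force: [0.1, -0.4, 0.1]
finger_gap: 0.0668
```

{"op": "drive_tool", "data": {
  "motion": [
    [[0,0,0],[0,0,0],1],
    [[0,0,0],[0,0,0],1],
    [[0,0,0],[0,0,0],1],
    [[0,0,0],[0,0,0],1],
    [[0,0,0],[0,0,0],1]
  ]
}}

```text
t: 17.23
eef_pos: [0.5157, -0.3467, 0.2128]
orientation: [2.162, 2.272, 0.01]
contact_force: [-0.0, -0.1, -0.8]
finger_gap: 0.034
```

{"op": "drive_tool", "data": {
  "motion": [
    [[0,0,0],[0,0,0],1],
    [[0,0,0],[0,0,0],1],
    [[0,0,0],[0,0,0],1],
    [[0,0,0],[0,0,0],1],
    [[0,0,0],[0,0,0],1]
  ]
}}

```text
t: 17.65
eef_pos: [0.515, -0.3466, 0.2121]
orientation: [2.163, 2.273, 0.008]
contact_force: [-2.2, 0.3, 2.8]
finger_gap: 0.0117
```

{"op": "drive_tool", "data": {
  "motion": [
    [[0,0,0],[0,0,0],1],
    [[0,0,0],[0,0,0],1],
    [[0,0,0],[0,0,0],1]
  ]
}}

```text
t: 17.9
eef_pos: [0.5156, -0.3465, 0.2121]
orientation: [2.162, 2.273, 0.01]
contact_force: [-1.0, 0.0, 0.1]
finger_gap: 0.0113
```

{"op": "drive_tool", "data": {
  "motion": [
    [[0,0,0],[0,0,0],0.4],
    [[0,0,0],[0,0,0],0.4],
    [[0,0,0],[0,0,0],0.4],
    [[0,0,0.003],[0,0,0],0.4],
    [[0,0,0.006],[0,0,0],0.4]
  ]
}}

```text
t: 18.32
eef_pos: [0.5159, -0.3465, 0.2062]
orientation: [2.161, 2.272, 0.011]
contact_force: [0.1, -0.1, -0.2]
finger_gap: 0.0281
```

```bash
python3 legB.py A 0.4 5.5
```

```text
t 18.32 q [1.03, 1.01, -0.85, 1.73, 0.97, 0.88, -0.21] rows needed 1 left [-0.004, -0.003, 0.0] [0.5, -0.0, 0.3]
[[[-0.004, -0.003, 0.0], [0.5, -0.0, 0.3], 0.4]]
```

{"op": "drive_tool", "data": {
  "motion": [
    [[-0.004,-0.003,0],[0.5,0,0.3],0.4],
    [[-0.004,-0.003,0],[0.5,0,0.3],1],
    [[-0.004,-0.003,0],[0.5,0,0.3],1],
    [[-0.004,-0.003,0],[0.5,0,0.3],1],
    [[-0.004,-0.003,0],[0.5,0,0.3],1]
  ]
}}

```text
t: 18.73
eef_pos: [0.5129, -0.3507, 0.2063]
orientation: [-2.171, -2.27, -0.0]
contact_force: [0.7, 0.0, -1.5]
finger_gap: 0.0115
```

{"op": "drive_tool", "data": {
  "motion": [
    [[0,0,0],[0,0,0],1],
    [[0,0,0],[0,0,0],1],
    [[0,0,0],[0,0,0],1]
  ]
}}

```text
t: 18.98
eef_pos: [0.5129, -0.3507, 0.2063]
orientation: [-2.171, -2.27, -0.0]
contact_force: [-0.3, 0.2, -0.7]
finger_gap: 0.0117
```

{"op": "drive_tool", "data": {
  "motion": [
    [[0,0,-0.02],[0,0,0],1],
    [[0,0,-0.05],[0,0,0],1],
    [[0,0,-0.09],[0,0,0],1],
    [[0,0,-0.13],[0,0,0],1],
    [[0,0,-0.17],[0,0,0],1]
  ]
}}

```text
t: 19.4
eef_pos: [0.5125, -0.3505, 0.3776]
orientation: [-2.169, -2.269, 0.0]
contact_force: [0.8, -0.0, -1.6]
finger_gap: 0.0115
```

```bash
cat > legC.py <<'E'
from rows import *
# blue clip target from the measured yellow strip
# GO: across offset of grip, AB: grip height above clip
GO=float(open("go.txt").read().split()[0]);AB=float(open("go.txt").read().split()[1])
LAPB=.063
clipY2=stripY2+BR@[.026,0,.012]
tB=clipY2+BR@[-LAPB,0,.004]
B0=tcp(tB,BR,AB)+BR@[0,GO,0]
W={"H":(B0+BR@[0,0,.09],tool(BR)),"h2":(B0+BR@[0,0,.025],tool(BR)),"P":(B0,tool(BR))}
q=env.get_obs()["joint_pos"]
for k in list(W)[list(W).index(sys.argv[1]):]:
    q,m,e=tr(q,*W[k]); print("  pred",k,np.round(q,2).tolist(),round(m,3),round(e,4))
rows(*W[sys.argv[1]],claw=1,dg=float(sys.argv[2]))
E
echo "0 .0102" > go.txt; python3 legC.py H 4.5
```

```text
pred H [0.46, 0.28, -0.68, 2.41, 1.48, 0.3, -1.69] 0.059 0.0003
  pred h2 [0.46, 0.47, -0.71, 2.41, 1.89, 0.44, -2.06] 0.057 0.0
  pred P [0.46, 0.55, -0.73, 2.4, 1.97, 0.5, -2.12] 0.066 0.0
t 19.4 q [1.11, 0.81, -1.01, 1.61, 0.74, 1.15, -0.04] rows needed 12 left [0.347, -0.093, -0.006] [-28.0, -2.6, 10.0]
[[[0.029, -0.008, -0.0], [-2.3, -0.2, 0.8], 1], [[0.058, -0.016, -0.001], [-4.7, -0.4, 1.7], 1], [[0.087, -0.023, -0.001], [-7.0, -0.6, 2.5], 1], [[0.116, -0.031, -0.002], [-9.3, -0.9, 3.3], 1], [[0.145, -0.039, -0.002], [-11.7, -1.1, 4.2], 1]]
```

```bash
python3 legC.py H 4.5
```

```text
pred H [0.46, 0.28, -0.68, 2.41, 1.48, 0.3, -1.69] 0.059 0.0003
  pred h2 [0.46, 0.47, -0.71, 2.41, 1.89, 0.44, -2.06] 0.057 0.0
  pred P [0.46, 0.55, -0.73, 2.4, 1.97, 0.5, -2.12] 0.066 0.0
t 19.4 q [1.11, 0.81, -1.01, 1.61, 0.74, 1.15, -0.04] rows needed 12 left [0.347, -0.093, -0.006] [-28.0, -2.6, 10.0]
[[[0.029, -0.008, -0.0], [-2.3, -0.2, 0.8], 1], [[0.058, -0.016, -0.001], [-4.7, -0.4, 1.7], 1], [[0.087, -0.023, -0.001], [-7.0, -0.6, 2.5], 1], [[0.116, -0.031, -0.002], [-9.3, -0.9, 3.3], 1], [[0.145, -0.039, -0.002], [-11.7, -1.1, 4.2], 1]]
```

{"op": "drive_tool", "data": {
  "motion": [
    [[0.029,-0.008,-0.005],[-2.3,-0.2,0.8],1],
    [[0.058,-0.016,-0.01],[-4.7,-0.4,1.7],1],
    [[0.087,-0.023,-0.015],[-7.0,-0.6,2.5],1],
    [[0.116,-0.031,-0.02],[-9.3,-0.9,3.3],1],
    [[0.145,-0.039,-0.025],[-11.7,-1.1,4.2],1]
  ]
}}

```text
t: 19.82
eef_pos: [0.4665, -0.2064, 0.4013]
orientation: [2.139, 2.076, 0.202]
contact_force: [0.7, 0.0, -1.1]
finger_gap: 0.0117
```

```bash
python3 legC.py H 4
```

```text
pred H [0.47, 0.28, -0.68, 2.41, 1.48, 0.3, -1.69] 0.059 0.0003
  pred h2 [0.46, 0.47, -0.71, 2.41, 1.89, 0.44, -2.06] 0.057 0.0
  pred P [0.46, 0.55, -0.73, 2.4, 1.96, 0.5, -2.12] 0.066 0.0
t 19.82 q [1.09, 0.59, -1.07, 1.98, 0.75, 0.77, -0.4] rows needed 7 left [0.197, -0.071, 0.001] [-16.2, -1.4, 5.7]
[[[0.028, -0.01, 0.0], [-2.3, -0.2, 0.8], 1], [[0.056, -0.02, 0.0], [-4.6, -0.4, 1.6], 1], [[0.084, -0.03, 0.0], [-7.0, -0.6, 2.4], 1], [[0.112, -0.04, 0.001], [-9.3, -0.8, 3.3], 1], [[0.14, -0.051, 0.001], [-11.6, -1.0, 4.1], 1]]
```

{"op": "drive_tool", "data": {
  "motion": [
    [[0.02,-0.007,0],[-1.6,-0.1,0.6],1],
    [[0.04,-0.014,0],[-3.2,-0.3,1.1],1],
    [[0.06,-0.021,0],[-4.9,-0.4,1.7],1],
    [[0.079,-0.028,0],[-6.5,-0.6,2.3],1],
    [[0.098,-0.035,0],[-8.1,-0.7,2.8],1]
  ]
}}

```text
t: 20.23
eef_pos: [0.4352, -0.1079, 0.393]
orientation: [2.103, 1.942, 0.329]
contact_force: [-0.1, 0.3, -0.7]
finger_gap: 0.0116
```

```bash
python3 legC.py H 1.5
```

```text
pred H [0.47, 0.28, -0.68, 2.41, 1.48, 0.31, -1.69] 0.059 0.0003
  pred h2 [0.46, 0.48, -0.72, 2.41, 1.88, 0.44, -2.06] 0.057 0.0
  pred P [0.46, 0.55, -0.73, 2.4, 1.96, 0.5, -2.12] 0.066 0.0
t 20.23 q [0.9, 0.43, -0.96, 2.2, 0.9, 0.48, -0.81] rows needed 6 left [0.097, -0.04, -0.006] [-8.2, -0.7, 2.9]
[[[0.016, -0.007, -0.001], [-1.4, -0.1, 0.5], 1], [[0.032, -0.013, -0.002], [-2.7, -0.2, 1.0], 1], [[0.049, -0.02, -0.003], [-4.1, -0.4, 1.5], 1], [[0.065, -0.027, -0.004], [-5.4, -0.5, 1.9], 1], [[0.081, -0.033, -0.005], [-6.8, -0.6, 2.4], 1]]
```

{"op": "drive_tool", "data": {
  "motion": [
    [[0.016,-0.007,-0.001],[-1.4,-0.1,0.5],1],
    [[0.032,-0.013,-0.002],[-2.7,-0.2,1.0],1],
    [[0.049,-0.02,-0.003],[-4.1,-0.4,1.5],1],
    [[0.065,-0.027,-0.004],[-5.4,-0.5,1.9],1],
    [[0.081,-0.033,-0.005],[-6.8,-0.6,2.4],1]
  ]
}}

```text
t: 20.65
eef_pos: [0.4091, -0.0247, 0.386]
orientation: [2.067, 1.828, 0.43]
contact_force: [1.1, -0.4, -1.7]
finger_gap: 0.0115
```

```bash
python3 legC.py H 1.5
```

```text
pred H [0.48, 0.28, -0.69, 2.41, 1.48, 0.31, -1.69] 0.059 0.0001
  pred h2 [0.47, 0.48, -0.72, 2.41, 1.88, 0.45, -2.06] 0.057 0.0
  pred P [0.47, 0.55, -0.74, 2.4, 1.96, 0.51, -2.12] 0.066 0.0
t 20.65 q [0.51, 0.31, -0.7, 2.36, 1.35, 0.32, -1.5] rows needed 1 left [0.016, -0.008, -0.002] [-1.3, -0.1, 0.5]
[[[0.016, -0.008, -0.002], [-1.3, -0.1, 0.5], 1]]
```

{"op": "drive_tool", "data": {
  "motion": [
    [[0.008,-0.004,-0.001],[-0.7,0,0.3],1],
    [[0.016,-0.008,-0.002],[-1.3,-0.1,0.5],1],
    [[0.016,-0.008,-0.002],[-1.3,-0.1,0.5],1],
    [[0.016,-0.008,-0.002],[-1.3,-0.1,0.5],1]
  ]
}}

```text
t: 20.98
eef_pos: [0.4038, -0.0084, 0.3841]
orientation: [2.059, 1.808, 0.448]
contact_force: [0.1, 0.2, -1.1]
finger_gap: 0.0115
```

```bash
python3 legC.py h2 1.5;python3 -c "
from h import *
s=shots('c1')
z=np.hstack([cv2.resize(s['side'][130:290,220:400],None,fx=2.2,fy=2.2),cv2.resize(s['top'][110:270,220:370],None,fx=2.2,fy=2.2)])
cv2.imwrite('pics/c1z.png',z[:,:,::-1])"
```

```text
pred h2 [0.46, 0.47, -0.72, 2.41, 1.88, 0.44, -2.06] 0.062 0.0
  pred P [0.46, 0.55, -0.73, 2.4, 1.96, 0.5, -2.12] 0.066 0.0
t 20.98 q [0.46, 0.31, -0.69, 2.38, 1.48, 0.33, -1.69] rows needed 3 left [0.0, -0.0, 0.065] [-0.1, -0.0, 0.2]
[[[0.0, -0.0, 0.022], [-0.0, -0.0, 0.1], 1], [[0.0, -0.0, 0.043], [-0.1, -0.0, 0.1], 1], [[0.0, -0.0, 0.065], [-0.1, -0.0, 0.2], 1]]
```

View pics/c1z.png

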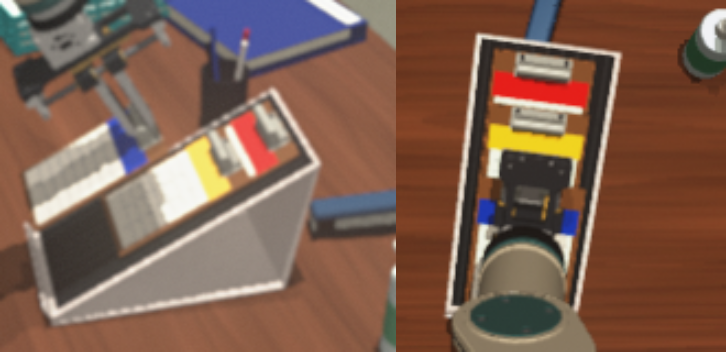

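Blue is parallel to the slope and in line above yellow, with red and yellow undisturbed. I'm going down to 25 mm.

{"op": "drive_tool", "data": {
  "motion": [
    [[0,0,0.018],[0,0,0.1],1],
    [[0,0,0.036],[0,0,0.2],1],
    [[0,0,0.052],[-0.1,0,0.2],1],
    [[0,0,0.065],[-0.1,0,0.2],1],
    [[0,0,0.065],[-0.1,0,0.2],1]
  ]
}}

```text
t: 21.5
eef_pos: [0.435, -0.0139, 0.3248]
orientation: [2.068, 1.801, 0.449]
contact_force: [-0.2, 0.3, -0.9]
finger_gap: 0.0117
```

```bash
python3 legC.py P 1.5;python3 -c "
from h import *
s=shots('c2')
o=env.get_obs();Rc=Ro.from_rotvec(o['orientation']).as_matrix();B=np.column_stack([Rc[:,1],Rc[:,0],-Rc[:,2]])
sy=o['eef_pos']-B[:,2]*(.1902)+B@[-.026,0,-.012]
print('expected',proj('top',[sy])[0]); print([(b[0],b[1],b[2]) for b in blobs(mask(s['top'],'blue'),15) if b[1][1]>150], [(b[0],b[1]) for b in blobs(mask(s['top'],'yellow'),100)])
h=cv2.cvtColor(s['top'],cv2.COLOR_RGB2HSV); print(h[195:215:3,262],h[195:215:3,298])
z=np.hstack([cv2.resize(s['side'][150:270,230:370],None,fx=3,fy=3),cv2.resize(s['top'][140:260,230:350],None,fx=3,fy=3)])
cv2.imwrite('pics/c2z.png',z[:,:,::-1])"
```

```text
pred P [0.47, 0.55, -0.74, 2.4, 1.96, 0.51, -2.12] 0.071 0.0
t 21.5 q [0.44, 0.51, -0.71, 2.38, 1.87, 0.46, -2.05] rows needed 1 left [0.002, -0.0, 0.023] [-0.2, 0.0, -0.3]
[[[0.002, -0.0, 0.023], [-0.2, 0.0, -0.3], 1]]
expected [280.16065895 200.60262195]
[(55, array([262.36, 197.07]), array([259, 193,   8,  10], dtype=int32)), (53, array([298.3 , 202.36]), array([295, 198,   7,  10], dtype=int32))] []
[[115 212 176]
 [115 212 176]
 [115 213 176]
 [ 33  13 242]
 [ 32  21 216]
 [ 33  13 242]
 [ 35  25 173]] [[ 11 171 118]
 [115 205 153]
 [115 208 152]
 [115 209 167]
 [113 174 186]
 [ 30  15 238]
 [ 26  32 228]]
```

View pics/c2z.png

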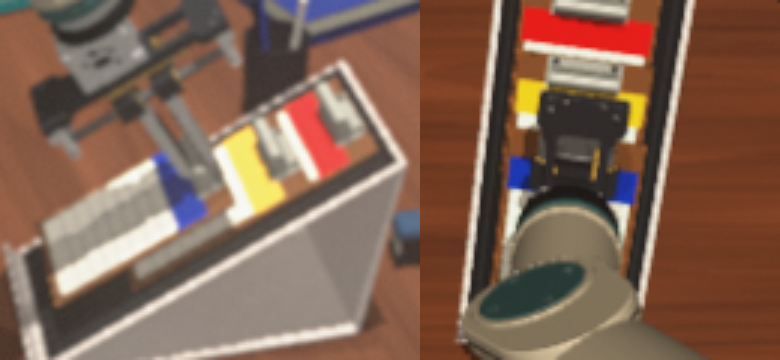

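{"op": "drive_tool", "data": {
  "motion": [
    [[0.001,-0.002,0.006],[-0.2,0,-0.3],1],
    [[0.002,-0.002,0.011],[-0.2,0,-0.3],1],
    [[0.002,-0.002,0.015],[-0.2,0,-0.3],1],
    [[0.002,-0.002,0.018],[-0.2,0,-0.3],1],
    [[0.002,-0.002,0.019],[-0.2,0,-0.3],1]
  ]
}}

```text
t: 22.02
eef_pos: [0.4418, -0.0118, 0.3089]
orientation: [2.056, 1.804, 0.452]
contact_force: [0.2, -0.2, -2.0]
finger_gap: 0.0118
```

{"op": "drive_tool", "data": {
  "motion": [
    [[0,0,0.001],[0,0,0],1],
    [[0,0,0.002],[0,0,0],1],
    [[0,0,0.002],[0,0,0],1]
  ]
}}

```text
t: 22.27
eef_pos: [0.4426, -0.0118, 0.3072]
orientation: [2.055, 1.805, 0.453]
contact_force: [-0.0, 0.3, -1.5]
finger_gap: 0.0116
```

{"op": "drive_tool", "data": {
  "motion": [
    [[0,0,0.001],[0,0,0],1],
    [[0,0,0.0015],[0,0,0],1],
    [[0,0,0.0015],[0,0,0],1]
  ]
}}

```text
t: 22.52
eef_pos: [0.4433, -0.0119, 0.3058]
orientation: [2.055, 1.805, 0.453]
contact_force: [-0.5, 1.1, -1.8]
finger_gap: 0.0115
```

```bash
python3 legC.py P 1.5
```

```text
pred P [0.47, 0.55, -0.74, 2.4, 1.96, 0.51, -2.12] 0.071 0.0
t 22.52 q [0.44, 0.57, -0.73, 2.38, 1.96, 0.53, -2.12] rows needed 1 left [-0.001, 0.001, 0.002] [0.2, -0.0, 0.2]
[[[-0.001, 0.001, 0.002], [0.2, -0.0, 0.2], 1]]
```

{"op": "drive_tool", "data": {
  "motion": [
    [[0,0,0.001],[0,0,0],1],
    [[0,0,0.0015],[0,0,0],1],
    [[0,0,0.0015],[0,0,0],1]
  ]
}}

```text
t: 22.77
eef_pos: [0.444, -0.012, 0.3045]
orientation: [2.055, 1.805, 0.452]
contact_force: [-0.5, -0.1, -1.9]
finger_gap: 0.0116
```

{"op": "drive_tool", "data": {
  "motion": [
    [[0,0,0.001],[0,0,0],1],
    [[0,0,0.0015],[0,0,0],1],
    [[0,0,0.0015],[0,0,0],1]
  ]
}}

```text
t: 23.02
eef_pos: [0.4447, -0.0121, 0.3032]
orientation: [2.055, 1.805, 0.453]
contact_force: [-0.2, -0.1, -0.9]
finger_gap: 0.0118
```

{"op": "drive_tool", "data": {
  "motion": [
    [[0,0,0.001],[0,0,0],1],
    [[0,0,0.001],[0,0,0],1],
    [[0,0,0.001],[0,0,0],1]
  ]
}}

```text
t: 23.27
eef_pos: [0.4447, -0.012, 0.3029]
orientation: [2.054, 1.805, 0.453]
contact_force: [-4.7, 1.5, 10.1]
finger_gap: 0.0113
```

{"op": "drive_tool", "data": {
  "motion": [
    [[0,0,0.001],[0,0,0],1],
    [[0,0,0.001],[0,0,0],1],
    [[0,0,0.001],[0,0,0],1]
  ]
}}

```text
t: 23.52
eef_pos: [0.4446, -0.0119, 0.3028]
orientation: [2.052, 1.805, 0.453]
contact_force: [-12.5, -0.3, 22.4]
finger_gap: 0.0117
```

```bash
python3 -c "
from h import *
s=shots('c3')
z=np.hstack([cv2.resize(s['side'][150:270,230:370],None,fx=3,fy=3),cv2.resize(s['top'][140:260,230:350],None,fx=3,fy=3)])
cv2.imwrite('pics/c3z.png',z[:,:,::-1])"
```

```text
(no output)
```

View pics/c3z.png

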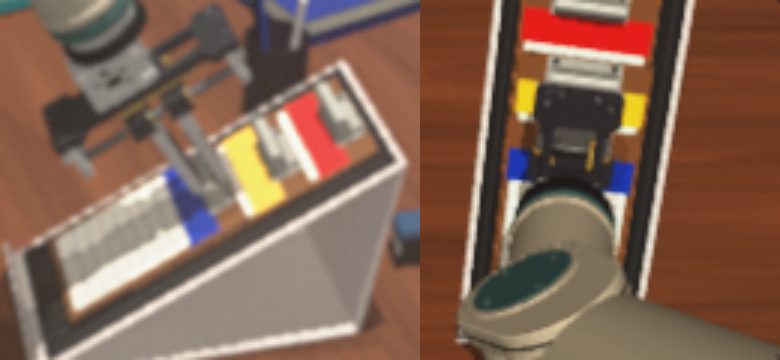

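Contact is firm and the lap looks like the first one. I'll ease off 1 mm, release and draw back.

{"op": "drive_tool", "data": {
  "motion": [
    [[0,0,-0.001],[0,0,0],1],
    [[0,0,-0.001],[0,0,0],0.5],
    [[0,0,-0.001],[0,0,0],0.5],
    [[0,0,-0.001],[0,0,0],0.5],
    [[0,0,-0.001],[0,0,0],0.5]
  ]
}}

```text
t: 24.03
eef_pos: [0.4454, -0.0121, 0.3022]
orientation: [2.056, 1.805, 0.453]
contact_force: [-0.3, -0.2, -0.6]
finger_gap: 0.0233
```

{"op": "drive_tool", "data": {
  "motion": [
    [[0,0,0],[0,0,0],0.5],
    [[0,0,-0.005],[0,0,0],0.5],
    [[0,0,-0.015],[0,0,0],0.5],
    [[0,0,-0.035],[0,0,0],0.5],
    [[0,0,-0.06],[0,0,0],0.5]
  ]
}}

```text
t: 24.45
eef_pos: [0.4166, -0.0084, 0.3549]
orientation: [2.058, 1.806, 0.452]
contact_force: [-0.3, -0.4, 0.4]
finger_gap: 0.0238
```

{"op": "drive_tool", "data": {
  "motion": [
    [[0.0,0,-0.015],[0,0,0],0.5],
    [[-0.02,0,-0.03],[0,0,0],0.5],
    [[-0.05,0,-0.045],[0,0,0],0.5],
    [[-0.08,0,-0.05],[0,0,0],0.5],
    [[-0.11,0,-0.05],[0,0,0],0.5]
  ]
}}

```text
t: 24.87
eef_pos: [0.3831, -0.0939, 0.3986]
orientation: [2.052, 1.807, 0.45]
contact_force: [0.5, 0.4, -0.1]
finger_gap: 0.0236
```

```bash
python3 -c "
from h import *
st()
s=shots('d1')
z=np.hstack([cv2.resize(s['side'][150:290,220:380],None,fx=2.5,fy=2.5),cv2.resize(s['top'][120:260,220:370],None,fx=2.5,fy=2.5)])
cv2.imwrite('pics/d1z.png',z[:,:,::-1])"
```

```text
{'t': 24.8667, 'eef_pos': [0.3831, -0.0939, 0.3986], 'contact_force': [0.5374, 0.403, -0.0793], 'torque': [-0.0403, 0.5669, 0.0341], 'finger_gap': 0.0236, 'joint_pos': [0.8771, 0.2891, -0.865, 2.3835, 1.3226, 0.2479, -1.2913]}
```

View pics/d1z.png

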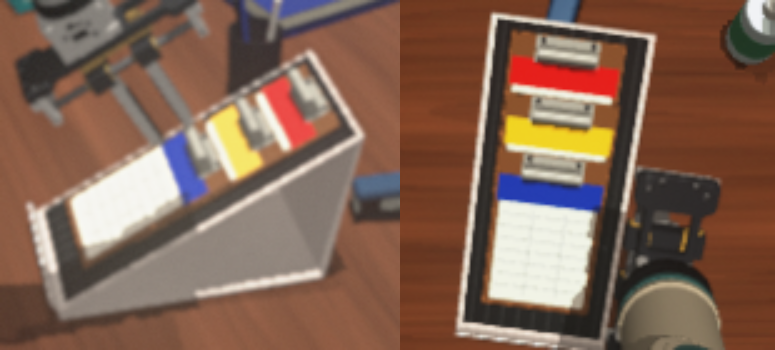

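```bash
python3 - <<'E'
from h import *
s=eyes.read_camera('top')
pt={}
for c in ('red','yellow','blue'):
    b=[b for b in blobs(mask(s,c),150) if 240<b[1][0]<330]; print(c,[(x[0],x[1]) for x in b]); pt[c]=b[0][1]
w=[b for b in blobs(mask(s,'white'),600) if 240<b[1][0]<330]; print([(x[0],x[1]) for x in w])
R=onpl(pt['red'],.004);Y=onpl(pt['yellow'],.008);B=onpl(pt['blue'],.012)
print(BR.T@(Y-R),BR.T@(B-Y),"yaw blue", [BR.T@(B-onpl(x[1],.012)) for x in w])
# strip slopes (px) as a side-alignment check
for c in pt:
    m=mask(s,c); n,l,st_,ce=cv2.connectedComponentsWithStats(m,connectivity=4)
    i=l[int(pt[c][1]),int(pt[c][0])]; ys,xs=np.nonzero(l==i); print(c,cv2.minAreaRect(np.column_stack([xs,ys]).astype(np.float32)))
print(env.get_obs()["t"])
E
```

```text
red [(416, array([285.13, 150.45]))]
yellow [(380, array([282.99, 174.66]))]
blue [(339, array([279.  , 197.14]))]
[(745, array([273.45, 194.62])), (1459, array([275.92, 221.02]))]
[-0.06424837 -0.00287484  0.004     ] [-0.06215204  0.00255565  0.004     ] yaw blue [array([-5.03357803e-03, -1.55986915e-02,  1.35685376e-16]), array([ 6.95851594e-02,  3.92465439e-04, -7.36053284e-17])]
red ((285.23095703125, 149.99066162109375), (43.14834976196289, 10.686649322509766), 7.696052074432373)
yellow ((283.1362609863281, 174.01893615722656), (41.87580490112305, 10.620277404785156), 7.907163143157959)
blue ((279.4721374511719, 196.7137451171875), (40.784950256347656, 9.571098327636719), 7.4314093589782715)
25.0167
```

Laps measure 64 mm and 62 mm, sides are within 3 mm, angles are aligned, and red and yellow have not moved. I'm handing in.

```bash
python3 -c "
from bench import job
print(job.sign_off())"
```

```text
the job is handed in; nothing more can be done
None
```

The yellow clipboard now lies lapped over the red one, and the blue over the yellow. Both are let go, and the job was handed in at about 25 s of the 72 s.

My last checks, from the top camera and taking the boards to lie flat at their nominal heights:

| Check | Measured | Allowed |
|---|---|---|
| Yellow head edge below red's | 64 mm | 54–78 mm |
| Blue head edge below yellow's | 62 mm | 54–78 mm |
| Yellow sideways from red | 3 mm | 15 mm |
| Blue sideways from yellow | 3 mm | 15 mm |
| Strip angles against each other | within 0.5° | 8° |

- **Red board:** its strip is at exactly the same pixel as at the start, so it has not shifted.
- **Other objects:** the arm kept clear of the bottle, pot and stapler. None looked shifted in the last pictures, but I did not measure them again.
- **Lying flat:** I judged this by eye from both pictures and did not measure it.
- **Camera disagreement:** the two cameras differed by 3–5 mm at the start, so I used the top camera for the lap measurements.
- **Detour on the way:** my first approach with the yellow board ran into the range limit of the sixth joint. I swung the arm into another posture with the board held and then placed it.

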